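# Fit a stock trolley's wheel and lock it with its R-clip

### The arm

A 7-joint arm with a two-finger parallel gripper is mounted at the origin on the work surface. World frame = base frame: x ahead of the robot, y to its left, z up, the work surface at z = 0. Lengths are in m, angles in rad, forces in N, time in s.
With the tool pointing down it reaches from about 0.4 to 0.9 m from the base axis. Payload 5.5 kg.
Tool frame: the origin (TCP) lies between the finger pads; the fingertips stand 8 mm ahead of it and the grasp point (between the pads) lies 11 mm behind it; y points along the fingers, x is the direction in which the jaws open and shut, and the axes are right-handed (so a half turn about y gives the same grasp; the last joint's range is limited). The gripper opens to 85 mm and grips with 20 to 120 N. Pads are 22 mm wide; open, the fingers measure 114 mm over their backs; the gripper's body (76 mm by 85 mm) begins 54 mm behind the grasp point. The pads swing forward as they close: fully open they stand 13 mm farther back than shut.
Start: joints at [-1, 0.501, -0.427, 1.55, 0.221, 1.138, -0.21], TCP at [0.197, 0.619, 0.212] pointing down, gripper open.
Joint ranges: [-2.88, 2.88], [-0.31, 2.03], [-1.54, 1.56], [0.2, 2.42], [-1.41, 4.55], [0.19, 2.02], [-2.57, 2.57]. Speed limits (rad/s): [2.57, 2.57, 3.14, 3.14, 3.14, 3.14, 3.14].

### API

Orientations are given as a unit quaternion [w, x, y, z].
In Python, from plant import bot gives the robot as it stands. The module is installed in compiled form; this text tells all that it offers.
- The arm moves only by the tool play_rows, never from a script. Its argument "commands" is one flat list of numbers, 7 for each row, row after row: the shift along the tool's x, y, z as a fraction of full scale, then the turn, a rotation vector about the tool's x, y, z as a fraction of full scale, then the finger opening in mm, from 0 to 85.4. A call has 1 to 12 rows; each row is the pose to reach, as a shift and turn from the pose measured when the call began, along the tool's axes at that moment; what a row does not reach only later rows make up. Full scale, the value 1, is 25 cm for a shift and 45 degrees for a turn. A row lasts 1/12 s, in which the tool goes at most 41.7 mm and 7.16 degrees, less where a joint would pass 70% of its speed; a pose out of reach is approached as far as the arm can. A call with a number of a shift or a turn outside -1 to 1 is refused whole. A call with a gripper value outside its range is refused whole. The fingers move at their own pace and stop on an object; "newtons" is the grip in N (left out, the last holds). Time passes only in rows, so rows that repeat a pose let the fingers close. It gives the time, the measured TCP pose, the force and the opening at its end, in the units of the state.
- bot.get_obs(): the state, without advancing time (a new reading comes with each control period).
- bot.camera(name): name is "side" or "top"; returns a dict with "img" (420x560x3 uint8, blue, green, red), "z_map" (420x560 float32, m along the optical axis (not along the pixel's ray), 0 where there is no reading), "intrinsics" (3x3 intrinsics, pixels), "R" (3x3) and "t" (3): a world point X has camera coordinates R X + t. Camera axes: x right, y down, z forward; pixel columns grow to the right and rows downward; lengths in m; the calibration is good to about 2 mm. A picture is of the moment at which its call begins.
- bot.job_done(): hands the job in, once; it reports no verdict.
The state is a dict: "time_s": time; "qpos": joint angles; "joint_velocities": joint speeds; "joint_efforts": joint torques, N m; "eef_pos": TCP position; "ee_rot": TCP orientation; "contact_force": force on the tool from outside, world axes, zero at the start; "moment": the same for the moment, N m; "gripper_width": opening from 0.0 (shut) to 1.0 (fully open).
Only numpy, scipy, OpenCV 4.12 (cv2) and the standard library are available. Lean on these libraries where they do the work, as an engineer would, in place of code of your own. Each camera call takes 0.05 s, during which the arm holds its last target.

### The job

Slide the yellow wheel onto the trolley frame's upright stub axle, right down onto its shoulder, then lock it: push the straight leg of the R-clip through the cross hole above the hub until its bow springs over the axle. The axle turns in its bracket, so feel for the hole with the tip of the leg and push only as hard as the spring needs, never forcing it, and leave the clip and wheel in place with the wrench, jar and bottle undisturbed.

Things in the scene. Friction and masses are not known exactly. Their poses are not given: they have to be found in the camera images.
- axle_hole (a point): Centre of the cross hole in the trolley's upright stub axle, a bare steel post 20 mm thick (axes fixed to the frame, z up). The hole goes right through, 7 mm wide and high, 95 mm above the counter, 12 mm below the axle's tapered top; use either end. The axle turns stiffly (0.2 N m) in its bracket: the hole points along y only to within 0.85 rad, not measured; find it by feel.
- axle_shoulder (a point): On the axle's axis, on the upper face of its shoulder collar (34 mm across), 37 mm above the counter: the wheel's hub rests here when home. The blue frame tubes, 25 mm thick, lie flat on the counter, fixed, running from the axle to this point's +y and +x.
- wheel_center (a point): Centre of the loose wheel lying on the counter, z along its bore; either face up will do. Yellow hub 44 mm across, 50 mm long (ends 25 mm above and below), bore 23 mm; black tyre 160 mm across, 36 mm wide, 128 mm inside; five flat spokes, tops 17 mm above the hub's low end. About 0.45 kg. Home, its top end is 8 mm below the cross hole's centre.
- clip_coil (a point): Centre of the steel R-clip's red-dipped coil, the place to hold it: 24 mm across, 10 mm high (this point 5 mm above the underside). The clip lies flat on the counter, wire 5 mm thick, 40 g. x points along the straight leg to its tip, y to the bow, z up. The leg's centre line is 9.5 mm to the -y side of this point and 2.5 mm below it.
- clip_seat (a point): Point on the leg's centre line under the bow's crown, 40 mm ahead of the coil in x (axes as clip_coil). Home, it is at the cross hole's centre and the bow hugs one side of the axle in a level plane. The contact forces between clip and axle, added up, must stay below 36 N (more damages them); riding over the axle makes up to about 28 N of this.
- clip_tip (a point): Rounded end of the clip's straight leg, 72.5 mm ahead of the coil's centre in x (axes as clip_coil). Beside the hole it stops on the axle about 42 mm before home; over the hole it goes on in. A leg that lies crooked in the hole wedges and soon passes the force limit: turn it with the hole, as the sideways force and twist on the hand tell.
- clip_bow (a joint): The clip's bow, a sprung arm on the leg's +y side in the same plane, arched to sit round the axle, its end flared. Value: how far it is sprung open about the coil, rad; 0 at rest and home, about 0.1 over the axle's widest part; 8 N m/rad. It meets the axle about 23 mm before home, takes 4 to 10 N of push, and springs shut in the last few mm; beyond is a much harder stop.
- wrench_mid (a point): Middle of a 150 mm steel wrench lying on the counter; leave it.
- jar_mid (a point): Middle of a closed jar, 68 mm across, 100 mm tall, standing on the counter; leave it.
- oil_mid (a point): Middle (100 mm up) of a bottle of oil, 64 mm across, 210 mm tall, standing on the counter; leave it.
Things that resemble listed ones, but are neither listed nor needed, are in the scene too. There is more than one size of the part that bears clip_coil; the job needs the smaller.

How it is judged:
By the outcome, as a careful person would: the job done as asked, in the order asked, and still so for the second after the job is handed in, with the robot touching nothing.
It also fails if it takes over 72 s, if anything falls off the work surface, if the arm or the gripper's body presses on something with over 40 N, if the wrist force passes 120 N, or if a joint passes its speed limit or range.

## Working session

There is one attempt and no reset: what is moved stays moved. The work goes in short steps, Python scripts to look and compute and a tool call to move; the robot and the scene stay as the last step left them, time stands still between calls to the robot, and variables do not carry over. Pictures are saved under pics/ and viewed, and the job is handed in when it is done.

Besides the shell and the picture viewer there is one more tool, called after "Request:" as name(argument=value, ...) on one line, values as JSON. play_rows: Moves the arm, as the interface text tells. Shift numbers are shares of 25 cm and turn numbers shares of 45 degrees, none past 1 either way. Its arguments: {"type":"object","properties":{"commands":{"type":"array"},"newtons":{"type":"number"}},"required":["commands"]}

```bash
mkdir -p pics; python3 - <<'E'
from plant import bot
import cv2,numpy as np
print(bot.get_obs())
for n in ("side","top"):
    c=bot.camera(n); cv2.imwrite(f"pics/{n}0.png",c["img"]); np.savez(f"{n}0.npz",**c)
    print(n,c["intrinsics"],c["R"],c["t"], -c["R"].T@c["t"])
E
```

```text
{'time_s': 0.0, 'qpos': array([-0.99982236,  0.50187033, -0.42675486,  1.55146415,  0.22082475,
        1.13832142, -0.21032995]), 'joint_velocities': array([ 0.00250468, -0.00099975,  0.00040886,  0.0003229 ,  0.00235057,
        0.00035754, -0.00234872]), 'joint_efforts': array([ 5.72974513e-04, -5.69519413e+01, -5.81559643e+00, -2.80937326e+01,
        1.06449926e-02,  1.19369102e-02,  1.12101176e-05]), 'eef_pos': array([0.19675419, 0.61871967, 0.21073621]), 'ee_rot': array([-0.57031948,  0.57114042,  0.41687543, -0.41803013]), 'contact_force': array([ 1.02430753,  0.39398573, -0.05307577]), 'moment': array([-0.03012492,  0.03718337,  0.02005004]), 'gripper_width': 1.0003418676131117}
side [[426.39791117   0.         280.34298584]
 [  0.         426.39791117 211.9840652 ]
 [  0.           0.           1.        ]] [[-0.95636329 -0.29193508  0.01196487]
 [-0.20296062  0.63431504 -0.74595672]
 [ 0.21018144 -0.71583402 -0.66588694]] [0.50182534 0.17655443 1.00607225] [0.30430322 0.75469003 0.79562806]
top [[503.09415083   0.         278.6139607 ]
 [  0.         503.09415083 216.13283474]
 [  0.           0.           1.        ]] [[ 2.67665994e-02 -9.99641497e-01 -6.53340092e-04]
 [-9.91649633e-01 -2.64701165e-02 -1.26215442e-01]
 [ 1.26152900e-01  4.02624264e-03 -9.92002639e-01]] [-0.02509672  0.5318838   1.332245  ] [ 0.36004756 -0.01637264  1.38870611]
```

View pics/side0.png

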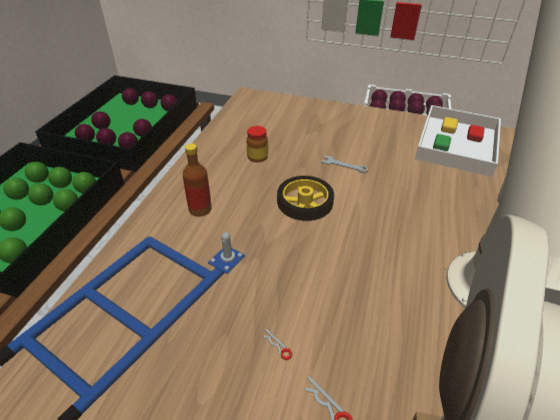

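View pics/top0.png

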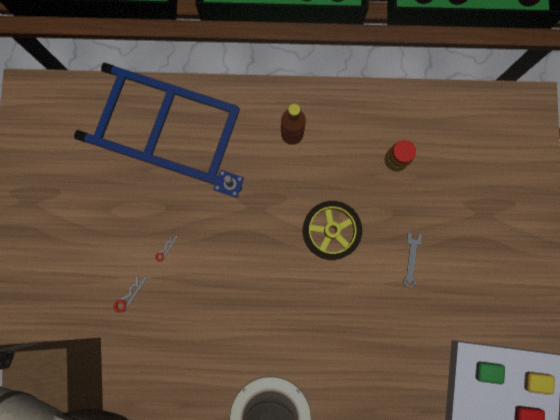

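```bash
python3 - <<'E'
from scipy.spatial.transform import Rotation as R
q=[-0.57031948,  0.57114042,  0.41687543, -0.41803013]
print(R.from_quat(q[1:]+q[:1]).as_matrix())
E
```

```text
[[ 3.02931374e-01 -6.32636375e-04 -9.53012163e-01]
 [ 9.53010267e-01 -1.90113554e-03  3.02932034e-01]
 [-2.00345111e-03 -9.99997993e-01  2.69953598e-05]]
```

```bash
cat > h.py <<'E'
import numpy as np,cv2
from scipy.spatial.transform import Rotation as Rot
def load(n): return dict(np.load(n))
def ray(c,u,v):
    K,R,t=c["intrinsics"],c["R"],c["t"]
    d=R.T@np.linalg.solve(K,[u,v,1.]); return -R.T@t,d
def onplane(c,u,v,z):
    o,d=ray(c,u,v); return o+d*(z-o[2])/d[2]
def proj(c,X):
    p=c["R"]@np.asarray(X)+c["t"]; p=c["intrinsics"]@p; return p[:2]/p[2]
def tri(c1,p1,c2,p2):
    o1,d1=ray(c1,*p1);o2,d2=ray(c2,*p2)
    A=np.c_[d1,-d2]; s=np.linalg.lstsq(A,o2-o1,rcond=None)[0]
    a,b=o1+s[0]*d1,o2+s[1]*d2
    return (a+b)/2,np.linalg.norm(a-b)
def cloud(c):
    z=c["z_map"]; v,u=np.indices(z.shape); K=c["intrinsics"]
    P=np.stack([(u-K[0,2])/K[0,0]*z,(v-K[1,2])/K[1,1]*z,z],-1)
    return (P-c["t"])@c["R"]
E
python3 - <<'E'
from h import *
for n,boxes in (("side",dict(clip=(235,310,320,400),wheel=(265,165,345,230),axle=(195,220,255,280))),("top",dict(clip=(110,225,190,315),wheel=(295,195,370,265),axle=(205,160,255,205)))):
    c=load(n+"0.npz"); ims=[]
    for k,(a,b,d,e) in boxes.items():
        im=c["img"][b:e,a:d]; s=min(6,780//(d-a),590//(e-b)); cv2.imwrite(f"pics/{n}_{k}0.png",cv2.resize(im,None,fx=s,fy=s,interpolation=cv2.INTER_NEAREST)); print(n,k,s)
E
```

```text
side clip 6
side wheel 6
side axle 6
top clip 6
top wheel 6
top axle 6
```

```bash
python3 - <<'E'
from h import *
for n in("side","top"):
    c=load(n+"0.npz"); hsv=cv2.cvtColor(c["img"],cv2.COLOR_BGR2HSV); P=cloud(c)
    for name,lo,hi in(("yellow",(22,120,80),(33,255,255)),("red",(0,150,90),(6,255,255)),("red2",(174,150,90),(180,255,255)),("blue",(105,120,60),(125,255,255))):
        m=cv2.inRange(hsv,lo,hi); k,_,st,ce=cv2.connectedComponentsWithStats(m)
        for i in range(1,k):
            if st[i,4]>=12:
                q=P[_==i]; print(n,name,st[i],ce[i].round(1),np.median(q,0).round(3),'zmax',q[:,2].max().round(3))
E
```

```text
side yellow [441 117  17  16 193] [449.2 124.4] [ 0.113 -0.68   0.037] zmax 0.043
side yellow [185 143  12  11  94] [190.5 148.2] [ 0.771 -0.035  0.21 ] zmax 0.796
side yellow [247 147  20  12 146] [257.  152.8] [ 0.695 -0.308  0.035] zmax 0.796
side yellow [282 179  47  29 871] [305.4 192.5] [ 0.5   -0.167  0.033] zmax 0.796
side red [391   2  30  38 806] [405.3  20.1] [ 0.349 -1.535  0.108] zmax 0.796
side red [468 125  16  17 199] [475.4 132.6] [ 0.027 -0.652  0.036] zmax 0.044
side red [247 126  19  14 199] [256.4 131.9] [ 0.704 -0.325  0.101] zmax 0.106
side red [185 186  22  24 363] [196. 198.] [ 0.763 -0.014  0.066] zmax 0.796
side red [281 349  11  11  80] [286.1 353.8] [0.416 0.317 0.008] zmax 0.014
side red [334 412  19   8  98] [342.9 415.5] [0.284 0.404 0.014] zmax 0.796
side blue [   8  237  236  176 6226] [116.2 320.5] [0.763 0.355 0.024] zmax 0.796
top yellow [288 103  13  13 116] [294.1 109.1] [ 0.773 -0.042  0.211] zmax 1.389
top yellow [309 206  48  48 956] [332.1 229.9] [ 0.501 -0.152  0.021] zmax 1.389
top yellow [529 373  26  21 444] [541.2 383.4] [ 0.112 -0.705  0.037] zmax 0.045
top red [394 140  22  22 394] [404.4 150.6] [ 0.706 -0.337  0.1  ] zmax 1.389
top red [155 253   8   8  39] [158.5 256.5] [0.414 0.316 0.01 ] zmax 0.019
top red [114 300  12  13  88] [119.5 305.8] [0.281 0.411 0.014] zmax 1.389
top red [519 408  26  12 251] [530.8 414.3] [ 0.035 -0.673  0.037] zmax 1.389
top blue [  84   66  158  131 3490] [166.5 128.5] [0.764 0.32  0.024] zmax 1.389
```

```bash
cd pics; python3 - <<'E'
import cv2,numpy as np
def mont(fs,o,h=400):
    L=[]
    for f in fs:
        i=cv2.imread(f); s=h/i.shape[0]; L.append(cv2.resize(i,None,fx=s,fy=s,interpolation=cv2.INTER_NEAREST))
    m=np.hstack(L); s=min(1,800/m.shape[1]); cv2.imwrite(o,cv2.resize(m,None,fx=s,fy=s)); print(o,m.shape,s)
mont(["side_clip0.png","top_clip0.png"],"m_clip.png",420)
mont(["side_axle0.png","top_axle0.png"],"m_axle.png",420)
mont(["side_wheel0.png","top_wheel0.png"],"m_wheel.png",390)
E
```

```text
m_clip.png (420, 770, 3) 1
m_axle.png (420, 887, 3) 0.9019165727170236
m_wheel.png (390, 898, 3) 0.89086859688196
```

View pics/m_clip.png

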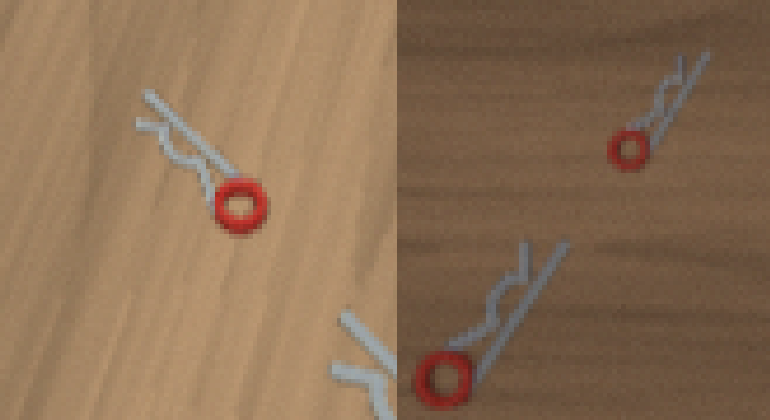

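View pics/m_axle.png

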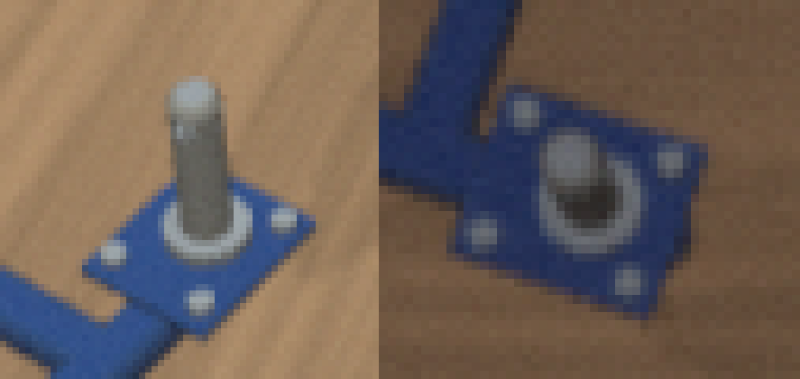

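View pics/m_wheel.png

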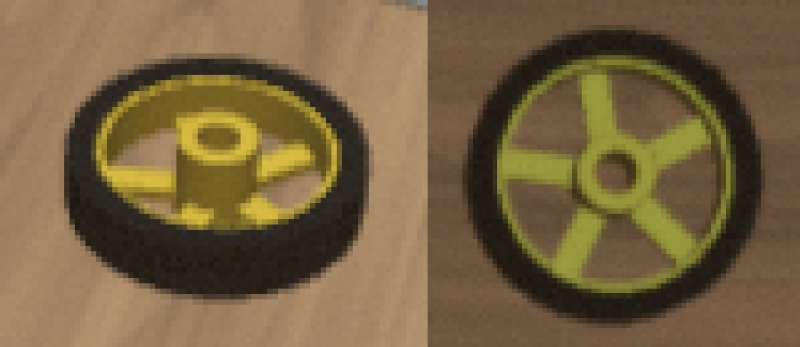

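```bash
python3 - <<'E'
from h import *
s,t=load("side0.npz"),load("top0.npz")
print("coil",tri(s,(286.1,353.8),t,(158.5,256.5)), onplane(t,158.5,256.5,.01),onplane(s,286.1,353.8,.008))
# axle by depth cloud
for n,c,(a,b,d,e) in(("side",s,(205,225,245,280)),("top",t,(210,165,250,200))):
    P=cloud(c)[b:e,a:d].reshape(-1,3); 
    q=P[(P[:,2]>.05)&(P[:,2]<.12)]; print(n,len(q),q.mean(0),q.min(0),q.max(0))
    for z0 in(.055,.065,.075,.085,.095,.105):
        r=q[abs(q[:,2]-z0)<.005]; print(z0,len(r),r.mean(0).round(4) if len(r) else '')
    q=P[(P[:,2]>.030)&(P[:,2]<.042)]; print(" collar",len(q),(q.max(0)+q.min(0))/2,q.max(0)-q.min(0))
# wheel
for n,c,(a,b,d,e) in(("side",s,(265,165,345,230)),("top",t,(295,195,370,265))):
    P=cloud(c)[b:e,a:d].reshape(-1,3); q=P[(P[:,2]>.036)&(P[:,2]<.056)]
    xy=(q[:,:2]*1e4).astype(np.float32); print(n,cv2.minEnclosingCircle(xy), np.percentile(q[:,2],[5,50,95]))
    h=q[q[:,2]>.046]; print(" hub",len(h),h.mean(0),cv2.minEnclosingCircle((h[:,:2]*1e4).astype(np.float32)))
# tip pixels: side crop montage scale
im=s["img"][236:252,216:238]; cv2.imwrite("pics/hole_side.png",cv2.resize(im,None,fx=24,fy=24,interpolation=cv2.INTER_NEAREST))
print(im.max(2))
E
```

```text
coil (array([0.41589631, 0.31546394, 0.00684043]), np.float64(0.0008357635687924903)) [0.4153549  0.31464545 0.01      ] [0.41614929 0.31614614 0.008     ]
side 179 [0.61682415 0.13055443 0.08386195] [0.60924846 0.11814261 0.05016526] [0.62827681 0.13766954 0.11134612]
0.055 25 [0.617  0.1313 0.0549]
0.065 24 [0.6162 0.1315 0.0644]
0.075 25 [0.6164 0.1319 0.0745]
0.085 29 [0.6158 0.1315 0.0854]
0.095 26 [0.6166 0.1306 0.0942]
0.105 49 [0.618  0.1285 0.1061]
 collar 436 [0.62145646 0.1330861  0.03558404] [0.07485876 0.07685243 0.01116699]
top 77 [0.61433151 0.12381424 0.09266599] [0.60699565 0.11525567 0.05023229] [0.62586874 0.13373728 0.11061511]
0.055 8 [0.6104 0.1205 0.0549]
0.065 5 [0.6105 0.1232 0.0672]
0.075 7 [0.6112 0.1226 0.0746]
0.085 6 [0.6109 0.1222 0.0867]
0.095 6 [0.6115 0.1201 0.0952]
0.105 43 [0.6167 0.1253 0.1053]
 collar 332 [0.62588521 0.13276191 0.03599111] [0.08794937 0.08188199 0.01197865]
side ((5008.4169921875, -1552.34130859375), 819.254638671875) [0.03761413 0.04364956 0.05040488]
 hub 182 [ 0.50011421 -0.15206634  0.04895674] ((4989.36376953125, -1531.50646
[... 1021 characters left out ...]
7  94  94  85  93 148 151 152
  153 154 152 155]
 [159 159 160 164 164 155 115  95  96  98  96  99  93  91  93 135 151 153
  154 155 156 154]
 [159 158 162 163 163 158 126  91  96  99  98  96  95  91  91 131 151 153
  154 156 156 152]
 [159 161 166 163 161 162 135  90  96 100  98  98  95  93  85 111 137 154
  157 156 152 153]
 [158 161 165 161 161 157 111  87  94  98 100  93  96  92  82  99 120 125
  145 156 155 157]
 [162 162 164 159 143 127 127  90  94  97  98  96  95  90  82 106 139 130
  124 125 143 156]
 [161 163 161 136 128 140 132  84  94  96  99  98  96  93  85 107 144 139
  143 132 124 127]
 [164 159 139 125 141 138 138  94  93  99  99  94  95  91  89 106 161 146
  138 140 143 130]]
```

View pics/hole_side.png

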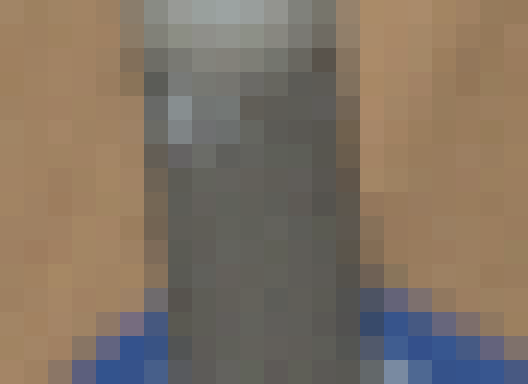

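```bash
python3 - <<'E'
from h import *
s,t=load("side0.npz"),load("top0.npz")
tip=tri(s,(266.9,330.6),t,(176.5,236.9)); print("tip",tip)
coil=np.array([.4158,.3152]); d=tip[0][:2]-coil; print(np.linalg.norm(d),np.degrees(np.arctan2(d[1],d[0])), "exp len",np.hypot(72.5,9.5))
a=np.arctan2(d[1],d[0])+np.arctan2(9.5,72.5); print("leg yaw",np.degrees(a))
print("expected tip z .0025 by plane",onplane(s,266.9,330.6,.0025),onplane(t,176.5,236.9,.0025))
# leg direction from line pixels (grey)
for n,c,box in(("side",s,(255,320,300,362)),("top",t,(148,228,185,268))):
    a,b,d,e=box; P=cloud(c)
# axle axis: silhouettes, low-saturation
lines=[]
for n,c,box in(("side",s,(214,232,242,262)),("top",t,(212,165,245,198))):
    a,b,d,e=box; hsv=cv2.cvtColor(c["img"],cv2.COLOR_BGR2HSV); m=(hsv[...,1]<45)
    print(n)
    for r in range(b,e):
        print(r,''.join('#' if m[r,x] else '.' for x in range(a,d)))
# wheel circle from hub top: yellow, high z
for n,c in(("side",s),("top",t)):
    P=cloud(c); hsv=cv2.cvtColor(c["img"],cv2.COLOR_BGR2HSV); m=cv2.inRange(hsv,(20,80,50),(35,255,255))>0
    D=np.hypot(P[...,0]-.4995,P[...,1]+.1555)
    q=P[m&(D<.035)&(P[...,2]>.046)&(P[...,2]<.056)]; print(n,len(q),q.mean(0),cv2.minEnclosingCircle((q[:,:2]*1e4).astype(np.float32)))
    q=P[(D<.1)&(D>.055)&(P[...,2]>.039)&(P[...,2]<.048)]; print(n,len(q),q.mean(0),cv2.minEnclosingCircle((q[:,:2]*1e4).astype(np.float32)))
print(proj(s,(.619,.125,.095)),proj(s,(.619,.125,.107)),proj(t,(.619,.125,.107)),proj(t,(.619,.125,.037)),proj(s,(.619,.125,.037)))
E
```

```text
tip (array([ 0.47171907,  0.27076325, -0.00186547]), np.float64(0.0008052830859278855))
0.07142525591996442 -38.4728227570903 exp len 73.11976476986233
leg yaw -31.007631900968875
expected tip z .0025 by plane [0.47120494 0.27344831 0.0025    ] [0.47097107 0.26978947 0.0025    ]
side
232 ...........##...............
233 .........######.............
234 ........#######.............
235 ........########............
236 ........########............
237 ........########............
238 ........########............
239 ........########............
240 ........########............
241 ........########............
242 ........########............
243 .........#######............
244 .........########...........
245 .........########...........
246 .........#######............
247 .........########...........
248 ........#########..#........
249 .......#.########....#......
250 .........########......#....
251 .........#########......##..
252 .........##########.......#.
253 ........############......##
254 .#.....##############...####
255 .......##############...####
256 .......############
[... 1289 characters left out ...]
..........#.......##.........
195 .................#...............
196 ....................#....#.......
197 .......................#.........
side 112 [ 0.49908905 -0.15399847  0.05031121] ((5007.763671875, -1551.96142578125), 243.0411376953125)
side 790 [ 0.49844834 -0.15081227  0.04345937] ((5011.78857421875, -1550.1968994140625), 818.2931518554688)
top 143 [ 0.49787402 -0.15547993  0.05039531] ((4982.9619140625, -1555.062744140625), 216.5640411376953)
top 1043 [ 0.49774095 -0.15514444  0.04310228] ((4981.34375, -1554.866455078125), 798.677001953125)
[225.92059789 237.71498476] [225.53754379 234.0127929 ] [227.11533584 178.05018502] [229.73450217 183.20932512] [227.68758957 254.79283931]
```

```bash
cat >> h.py <<'E'
def pose(o):
    q=o["ee_rot"]; return np.array(o["eef_pos"]),Rot.from_quat([q[1],q[2],q[3],q[0]])
def yawR(deg):
    a=np.radians(deg); return Rot.from_matrix(np.array([[np.cos(a),0,-np.sin(a)],[np.sin(a),0,np.cos(a)],[0,-1,0]]))
def go(o,p,yaw):
    p0,R0=pose(o); sh=R0.inv().apply(np.asarray(p)-p0)/.25; tw=(R0.inv()*yawR(yaw)).as_rotvec()/(np.pi/4)
    print("row",np.r_[sh,tw].round(3), "from",p0.round(4),"yaw",yaw_of(o).round(2))
def yaw_of(o):
    m=pose(o)[1].as_matrix(); return np.degrees(np.arctan2(m[1,0],m[0,0]))
E
python3 - <<'E'
from h import *
from plant import bot
o=bot.get_obs(); go(o,(.38,.45,.2),40)
s=load("side0.npz")
for f in(120,100,90,80,70,60,50): 
    a=np.radians(f); print(f,proj(s,(.6187+.01*np.cos(a),.125+.01*np.sin(a),.095)))
E
```

```text
row [-0.421  0.044 -0.903  0.001  0.719 -0.002] from [0.1968 0.6188 0.2109] yaw 72.37
120 [226.62261585 240.77729802]
100 [225.09844808 240.82194365]
90 [224.36820035 240.70252627]
80 [223.68968915 240.49266008]
70 [223.08387497 240.19898147]
60 [222.56935151 239.83074867]
50 [222.16175846 239.39951922]
```

Request:
play_rows(commands=[-0.42,0.04,-0.9,0,0.72,0,65,-0.42,0.04,-0.9,0,0.72,0,65,-0.42,0.04,-0.9,0,0.72,0,65,-0.42,0.04,-0.9,0,0.72,0,65,-0.42,0.04,-0.9,0,0.72,0,65,-0.42,0.04,-0.9,0,0.72,0,65,-0.42,0.04,-0.9,0,0.72,0,65])

```text
time_s: 0.68
eef_pos: [0.3883, 0.4415, 0.2]
ee_rot: [-0.663, 0.669, 0.237, -0.237]
contact_force: [1.8, -1.0, -0.0]
gripper_width: 0.76
```

```bash
cat > g.py <<'E'
import sys
from h import *
from plant import bot
o=bot.get_obs(); a=list(map(float,sys.argv[1:])); go(o,a[:3],a[3]); print(o["time_s"],"q",np.round(o["qpos"],2),"F",o["contact_force"].round(2),"M",o["moment"].round(3),"g",round(o["gripper_width"]*85.4,1))
E
python3 g.py .48 .2 .2 0
```

```text
row [-0.326  0.009 -0.981  0.011  0.871  0.   ] from [0.3883 0.4415 0.2   ] yaw 39.19
0.6833 q [-0.71  0.38 -0.25  1.73  0.11  1.05 -0.31] F [ 1.79 -1.03 -0.05] M [-0.088 -0.133 -0.016] g 64.9
```

Request:
play_rows(commands=[-0.33,0,-0.98,0,0.87,0,65,-0.33,0,-0.98,0,0.87,0,65,-0.33,0,-0.98,0,0.87,0,65,-0.33,0,-0.98,0,0.87,0,65,-0.33,0,-0.98,0,0.87,0,65,-0.33,0,-0.98,0,0.87,0,65,-0.33,0,-0.98,0,0.87,0,65])

```text
time_s: 1.27
eef_pos: [0.4807, 0.1934, 0.202]
ee_rot: [-0.703, 0.711, -0.002, 0.004]
contact_force: [0.1, -0.9, -0.6]
gripper_width: 0.761
```

```bash
python3 g.py .4995 -.04 .15 0
```

```text
row [ 0.083  0.218 -0.931  0.014 -0.012  0.004] from [0.4807 0.1934 0.202 ] yaw -0.52
1.2667 q [-0.43  0.25 -0.02  1.9   0.02  1.   -0.46] F [ 0.14 -0.86 -0.61] M [ 0.004  0.    -0.06 ] g 65.0
```

Request:
play_rows(commands=[0.08,0.2,-0.95,0.01,-0.01,0,65,0.08,0.2,-0.95,0.01,-0.01,0,65,0.08,0.2,-0.95,0.01,-0.01,0,65,0.08,0.2,-0.95,0.01,-0.01,0,65,0.08,0.2,-0.95,0.01,-0.01,0,65,0.08,0.2,-0.95,0.01,-0.01,0,65,0.08,0.2,-0.95,0.01,-0.01,0,65])

```text
time_s: 1.85
eef_pos: [0.4973, -0.0546, 0.1533]
ee_rot: [-0.704, 0.71, -0.004, 0.005]
contact_force: [-0.2, -0.9, 0.9]
gripper_width: 0.761
```

```bash
python3 g.py .4995 -.1552 .09 0
```

```text
row [ 0.013  0.256 -0.401  0.009 -0.016  0.002] from [ 0.4973 -0.0546  0.1533] yaw -0.72
1.85 q [-0.06  0.27  0.13  1.99 -0.04  0.87  0.08] F [-0.18 -0.87  0.86] M [-0.051 -0.038  0.007] g 65.0
```

Request:
play_rows(commands=[0.01,0.25,-0.4,0.01,-0.015,0,65,0.01,0.25,-0.4,0.01,-0.015,0,65,0.01,0.25,-0.4,0.01,-0.015,0,65,0.01,0.25,-0.4,0.01,-0.015,0,65,0.01,0.25,-0.4,0.01,-0.015,0,65,0.01,0.25,-0.4,0.01,-0.015,0,65])

```text
time_s: 2.35
eef_pos: [0.4983, -0.1544, 0.0911]
ee_rot: [0.708, -0.707, 0.0, -0.0]
contact_force: [-0.0, -0.4, 0.2]
gripper_width: 0.762
```

```bash
python3 g.py .4995 -.1552 .032 0;  python3 - <<'E'
from h import *
from plant import bot
for n,(a,b,d,e) in (("side",(240,130,370,230)),("top",(270,170,400,270))):
    c=bot.camera(n);cv2.imwrite(f"pics/{n}_w1.png",cv2.resize(c["img"][b:e,a:d],None,fx=5,fy=5))
E
```

```text
row [ 0.005  0.236 -0.003 -0.002 -0.002 -0.   ] from [ 0.4983 -0.1544  0.0911] yaw -0.07
2.35 q [ 0.12  0.4   0.16  1.99 -0.09  0.76  0.33] F [-0.02 -0.43  0.22] M [-0.017  0.012 -0.006] g 65.1
```

View pics/side_w1.png

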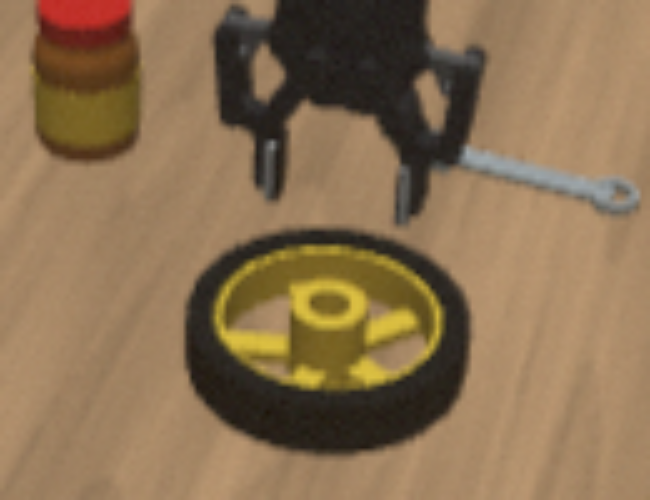

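Request:
play_rows(commands=[0.005,0.12,0,0,0,0,65,0.005,0.235,0,0,0,0,65,0.005,0.235,0,0,0,0,65,0.005,0.235,0,0,0,0,65,0.005,0.235,0,0,0,0,65])

```text
time_s: 2.87
eef_pos: [0.5017, -0.1525, 0.0345]
ee_rot: [0.708, -0.707, -0.002, -0.0]
contact_force: [0.6, -0.3, 1.0]
gripper_width: 0.764
```

Request:
play_rows(commands=[0,0,0,0,0,0,35,0,0,0,0,0,0,35,0,0,0,0,0,0,35,0,0,0,0,0,0,35,0,0,0,0,0,0,35,0,0,0,0,0,0,35], newtons=60)

```text
time_s: 3.37
eef_pos: [0.5018, -0.1526, 0.0348]
ee_rot: [0.707, -0.707, -0.002, -0.0]
contact_force: [1.2, 0.5, 0.1]
gripper_width: 0.409
```

```bash
python3 g.py .4995 -.1552 .132 0
```

```text
row [-0.008 -0.389 -0.01  -0.001  0.004  0.005] from [ 0.5018 -0.1526  0.0348] yaw 0.16
3.3667 q [ 0.13  0.5   0.14  2.01 -0.12  0.64  0.35] F [1.18 0.47 0.08] M [-0.005  0.019  0.032] g 34.9
```

```bash
cat > pic.py <<'E'
import sys
from h import *
from plant import bot
# tag, side box, top box  (a,b,d,e)
tag=sys.argv[1]; v=list(map(int,sys.argv[2:]))
L=[]
for n,(a,b,d,e) in (("side",v[:4]),("top",v[4:8])):
    c=bot.camera(n); np.savez(f"{n}_{tag}.npz",**c); i=c["img"][b:e,a:d]; L.append(cv2.resize(i,(400,int(400*i.shape[0]/i.shape[1])),interpolation=cv2.INTER_CUBIC))
h=max(i.shape[0] for i in L); L=[cv2.copyMakeBorder(i,0,h-i.shape[0],0,0,cv2.BORDER_CONSTANT) for i in L]
cv2.imwrite(f"pics/{tag}.png",np.hstack(L))
o=bot.get_obs(); print(o["time_s"],o["eef_pos"].round(4))
E
python3 pic.py w2 250 130 360 230 280 170 390 270
```

```text
3.4667 [ 0.5017 -0.1525  0.0346]
```

View pics/w2.png

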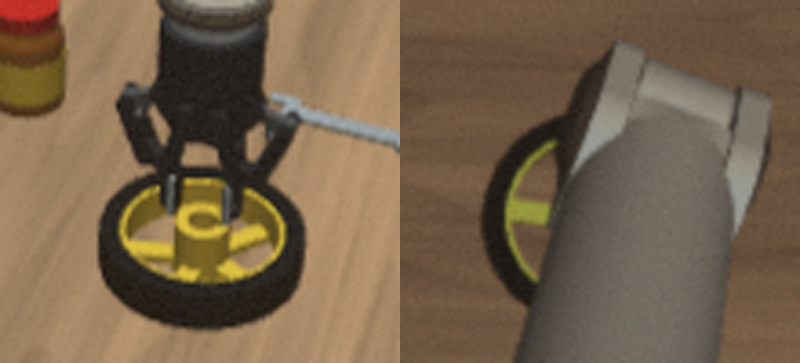

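```bash
python3 - <<'E'
from h import *
c=load("side_w2.npz"); i=c["img"][165:215,270:340]; cv2.imwrite("pics/w2z.png",cv2.resize(i,None,fx=11,fy=11,interpolation=cv2.INTER_NEAREST))
P=cloud(c)[165:215,270:340]
hsv=cv2.cvtColor(i,cv2.COLOR_BGR2HSV)
m=(P[...,2]>.03)&(np.hypot(P[...,0]-.5,P[...,1]+.155)<.055)&(hsv[...,1]<90)
for x0 in np.arange(.46,.545,.005):
    q=P[m&(abs(P[...,0]-x0)<.0025)]
    if len(q): print(x0.round(3),len(q),"minz",q[:,2].min().round(3),"y",q[q[:,2].argmin(),1].round(3), np.median(q[:,1]).round(3))
E
```

```text
0.46 13 minz 0.102 y -0.145 -0.145
0.465 11 minz 0.097 y -0.15 -0.15
0.47 20 minz 0.07 y -0.149 -0.148
0.475 57 minz 0.06 y -0.15 -0.146
0.48 57 minz 0.061 y -0.144 -0.143
0.485 26 minz 0.081 y -0.143 -0.138
0.49 8 minz 0.127 y -0.147 -0.138
0.495 9 minz 0.13 y -0.146 -0.144
0.5 7 minz 0.13 y -0.144 -0.144
0.505 7 minz 0.132 y -0.146 -0.146
0.51 10 minz 0.131 y -0.144 -0.144
0.515 13 minz 0.122 y -0.141 -0.138
0.52 40 minz 0.062 y -0.143 -0.144
0.525 35 minz 0.062 y -0.143 -0.143
0.53 27 minz 0.061 y -0.151 -0.146
0.535 10 minz 0.085 y -0.151 -0.151
0.54 21 minz 0.098 y -0.149 -0.149
0.545 20 minz 0.102 y -0.146 -0.145
```

View pics/w2z.png

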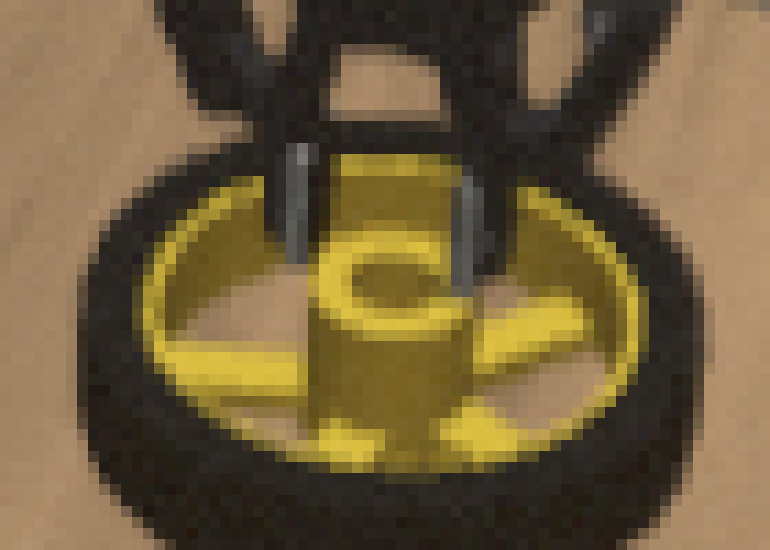

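Request:
play_rows(commands=[-0.008,-0.1,-0.01,0,0,0,65,-0.008,-0.1,-0.01,0,0,0,65,-0.008,-0.1,-0.01,0,0,0,65,-0.008,-0.1,-0.01,0,0,0,65])

```text
time_s: 3.8
eef_pos: [0.4996, -0.155, 0.0595]
ee_rot: [0.708, -0.707, -0.002, -0.0]
contact_force: [0.3, 0.5, 0.1]
gripper_width: 0.762
```

```bash
python3 pic.py w3 250 130 360 230 280 170 390 270; cat > tips.py <<'E'
import sys
from h import *
from plant import bot
o=bot.get_obs(); p,R=pose(o); c=load(sys.argv[1]); P=cloud(c).reshape(-1,3)
L=(P-p)@R.as_matrix()   # tool coordinates
m=(abs(L[:,2])<.02)&(abs(L[:,0])<.065)&(L[:,1]<.03)&(L[:,1]>-.12)&(P[:,2]>float(sys.argv[2]))
for x0 in np.arange(-.065,.066,.005):
    q=L[m&(abs(L[:,0]-x0)<.0025)]
    if len(q)>2: print(round(x0,3),len(q),"max tool y",q[:,1].max().round(3),"z",q[:,2].min().round(3),q[:,2].max().round(3))
E
python3 tips.py side_w3.npz .053; python3 g.py .4995 -.1552 .03 0
```

```text
3.9 [ 0.4991 -0.1548  0.059 ]
-0.065 13 max tool y -0.078 z -0.015 0.013
-0.06 31 max tool y -0.076 z 0.006 0.014
-0.055 24 max tool y -0.073 z 0.002 0.014
-0.05 17 max tool y -0.072 z -0.009 0.01
-0.045 30 max tool y -0.037 z -0.009 0.011
-0.04 42 max tool y -0.031 z -0.018 0.014
-0.035 60 max tool y -0.03 z -0.018 0.013
-0.03 32 max tool y -0.061 z -0.018 0.016
-0.025 22 max tool y -0.088 z -0.014 0.016
-0.02 15 max tool y 0.005 z 0.002 0.017
-0.015 15 max tool y 0.006 z -0.011 0.019
-0.01 12 max tool y 0.006 z -0.01 0.018
-0.005 16 max tool y 0.006 z -0.018 0.02
-0.0 12 max tool y -0.099 z 0.006 0.012
0.005 14 max tool y -0.097 z 0.004 0.009
0.01 15 max tool y -0.095 z 0.006 0.018
0.015 12 max tool y 0.005 z -0.011 0.018
0.02 14 max tool y 0.005 z 0.005 0.017
0.025 18 max tool y -0.089 z 0.005 0.018
0.03 20 max tool y -0.034 z 0.0 0.019
0.035 64 max tool y -0.031 z -0.018 0.014
0.04 24 max tool y -0.031 z -0.014 0.012
0.045 29 max tool y -0.036 z -0.007 0.009
0.05 19 max tool y -0.069 z -0.007 0.009
0.055 47 max tool y -0.07 z -0.013 0.012
0.06 28 max tool y -0.074 z 0.006 0.012
0.065 12 max tool y -0.079 z 0.007 0.011
row [ 0.001  0.116 -0.002 -0.002  0.004  0.003] from [ 0.4991 -0.1548  0.059 ] yaw 0.18
3.9 q [ 0.13  0.46  0.15  2.   -0.11  0.69  0.35] F [-0.4   0.37 -0.25] M [ 0.004  0.021 -0.004] g 65.0
```

View pics/w3.png

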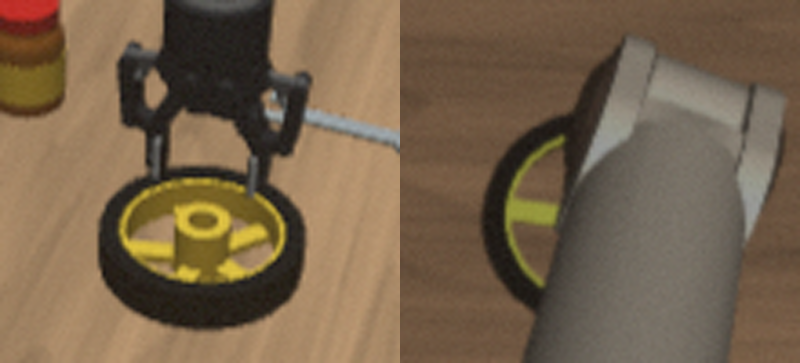

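Request:
play_rows(commands=[0.001,0.08,0,0,0,0,65,0.001,0.16,0,0,0,0,65,0.001,0.22,0,0,0,0,65,0.001,0.22,0,0,0,0,65,0.001,0.22,0,0,0,0,65,0.001,0.22,0,0,0,0,65])

```text
time_s: 4.4
eef_pos: [0.4996, -0.1548, 0.0042]
ee_rot: [0.708, -0.707, -0.002, 0.0]
contact_force: [-0.1, -1.1, 0.0]
gripper_width: 0.763
```

```bash
python3 g.py .4995 -.1552 -.004 0; python3 pic.py w4 250 130 360 230 280 170 390 270;python3 tips.py side_w4.npz .053
```

```text
row [-0.     0.033 -0.002 -0.002  0.004  0.003] from [ 0.4996 -0.1548  0.0042] yaw 0.17
4.4 q [ 0.15  0.55  0.13  2.02 -0.13  0.58  0.37] F [-0.1  -1.11  0.03] M [-0.068  0.004  0.006] g 65.2
4.5 [ 0.5003 -0.155   0.0048]
-0.065 14 max tool y -0.078 z -0.009 0.013
-0.06 25 max tool y -0.074 z 0.006 0.013
-0.055 21 max tool y -0.074 z -0.0 0.013
-0.05 16 max tool y -0.069 z -0.009 0.008
-0.045 27 max tool y -0.049 z -0.008 0.012
-0.04 31 max tool y -0.049 z -0.013 0.012
-0.035 42 max tool y -0.051 z -0.016 0.017
-0.03 26 max tool y -0.08 z -0.013 0.017
-0.025 23 max tool y -0.087 z -0.012 0.018
-0.02 17 max tool y -0.048 z -0.006 0.017
-0.015 10 max tool y -0.094 z 0.008 0.018
-0.01 11 max tool y -0.049 z -0.014 0.018
-0.005 17 max tool y -0.048 z -0.011 0.015
-0.0 14 max tool y -0.048 z -0.012 0.012
0.005 12 max tool y -0.096 z 0.005 0.011
0.01 14 max tool y -0.049 z 0.004 0.019
0.015 13 max tool y -0.049 z 0.006 0.019
0.02 10 max tool y -0.092 z 0.009 0.017
0.025 19 max tool y -0.089 z 0.003 0.017
0.03 26 max tool y -0.049 z -0.009 0.018
0.035 32 max tool y -0.049 z -0.01 0.015
0.04 15 max tool y -0.048 z -0.016 0.013
0.045 19 max tool y -0.05 z -0.014 0.008
0.05 24 max tool y -0.068 z -0.012 0.01
0.055 40 max tool y -0.074 z -0.012 0.012
0.06 20 max tool y -0.073 z 0.007 0.012
0.065 12 max tool y -0.076 z 0.003 0.011
```

View pics/w4.png

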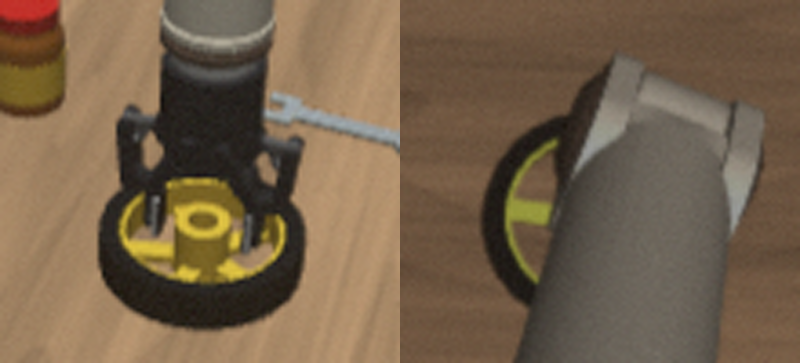

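Request:
play_rows(commands=[0,0.033,0,0,0,0,65,0,0.033,0,0,0,0,65,0,0.033,0,0,0,0,35,0,0.033,0,0,0,0,35,0,0.033,0,0,0,0,35,0,0.033,0,0,0,0,35,0,0.033,0,0,0,0,35], newtons=60)

```text
time_s: 5.08
eef_pos: [0.5003, -0.1549, -0.003]
ee_rot: [0.708, -0.707, -0.002, -0.0]
contact_force: [-1.7, 0.8, 5.3]
gripper_width: 0.503
```

```bash
python3 g.py .4995 -.1552 .13 0
```

```text
row [-0.001 -0.532 -0.    -0.001  0.004  0.005] from [ 0.5003 -0.1549 -0.003 ] yaw 0.19
5.0833 q [ 0.15  0.57  0.13  2.02 -0.13  0.56  0.37] F [-1.66  0.79  5.27] M [0.053 0.589 0.18 ] g 43.0
```

Request:
play_rows(commands=[0,-0.1,0,0,0,0,35,0,-0.25,0,0,0,0,35,0,-0.4,0,0,0,0,35,0,-0.54,0,0,0,0,35,0,-0.54,0,0,0,0,35,0.2,-0.54,0.25,0,0,0,35,0.2,-0.54,0.5,0,0,0,35,0.2,-0.54,0.5,0,0,0,35])

```text
time_s: 5.75
eef_pos: [0.5464, -0.0415, 0.1315]
ee_rot: [0.707, -0.707, -0.001, -0.001]
contact_force: [-0.1, 1.2, -5.7]
gripper_width: 0.501
```

```bash
python3 g.py .619 .125 .14 0
```

```text
row [ 0.29  -0.032  0.666 -0.001 -0.     0.004] from [ 0.5464 -0.0415  0.1315] yaw -0.02
5.75 q [-0.08  0.38  0.13  1.9  -0.06  0.86  0.08] F [-0.11  1.16 -5.66] M [ 0.012 -0.03   0.002] g 42.8
```

Request:
play_rows(commands=[0.1,-0.03,0.2,0,0,0,35,0.2,-0.03,0.35,0,0,0,35,0.25,-0.03,0.5,0,0,0,35,0.29,-0.03,0.6,0,0,0,35,0.29,-0.03,0.665,0,0,0,35,0.29,-0.03,0.665,0,0,0,35,0.29,-0.03,0.665,0,0,0,35,0.29,-0.03,0.665,0,0,0,35])

```text
time_s: 6.42
eef_pos: [0.6175, 0.1238, 0.1374]
ee_rot: [-0.707, 0.707, -0.0, 0.0]
contact_force: [-0.0, -0.6, -4.7]
gripper_width: 0.504
```

```bash
python3 g.py .619 .125 .12 0; python3 pic.py x1 175 170 285 280 180 120 280 220; python3 g.py .619 .125 .12 0
```

```text
row [ 0.006  0.07   0.005  0.001 -0.001  0.   ] from [0.6175 0.1238 0.1374] yaw -0.02
6.4167 q [-0.31  0.51  0.09  1.68 -0.05  0.95 -0.2 ] F [-0.05 -0.61 -4.67] M [-0.051 -0.033 -0.007] g 43.0
6.5167 [0.6182 0.1226 0.1383]
row [ 0.003  0.073  0.01   0.001 -0.003  0.002] from [0.6182 0.1226 0.1383] yaw -0.15
6.5167 q [-0.3   0.51  0.09  1.68 -0.05  0.95 -0.2 ] F [-0.5  -0.09 -4.94] M [-0.01   0.028  0.001] g 42.8
```

View pics/x1.png

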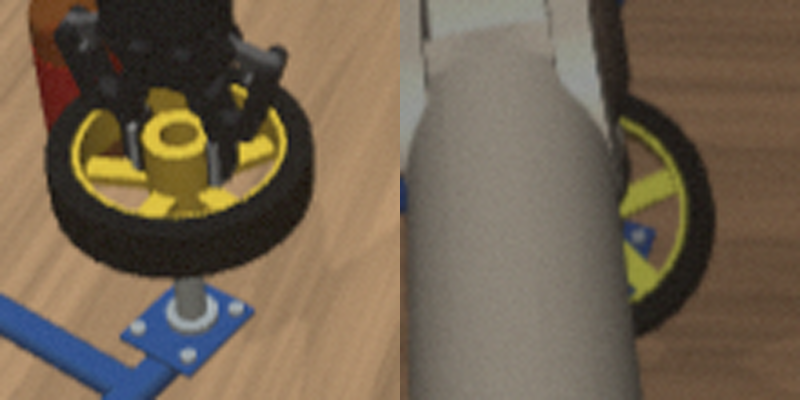

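```bash
cat > hub.py <<'E'
import sys
from h import *
c=load(sys.argv[1]); zt=float(sys.argv[2]); x,y=.619,.125
P=cloud(c); hsv=cv2.cvtColor(c["img"],cv2.COLOR_BGR2HSV); m=cv2.inRange(hsv,(18,80,50),(35,255,255))>0
D=np.hypot(P[...,0]-x,P[...,1]-y)
mm=m&(D<.035)&(abs(P[...,2]-zt)<.006); q=P[mm]; print(len(q),q.mean(0),cv2.minEnclosingCircle((q[:,:2]*1e4).astype(np.float32)))
v,u=np.nonzero(mm); pts=np.stack([u,v],1).astype(np.float32); 
el=cv2.fitEllipse(cv2.convexHull(pts)); print("ellipse",el, onplane(c,*el[0],zt))
# bore: dark
E
python3 hub.py side_x1.npz .191
python3 - <<'E'
from h import *
c=load("side_x1.npz"); i=c["img"][195:225,205:240]; cv2.imwrite("pics/x1z.png",cv2.resize(i,None,fx=16,fy=16,interpolation=cv2.INTER_NEAREST)); print(proj(c,(.619,.125,.191)))
E
```

```text
186 [0.6195613  0.12670977 0.18993092] ((6245.21826171875, 1286.6041259765625), 278.6031494140625)
ellipse ((220.81373596191406, 206.60348510742188), (14.924448013305664, 24.405174255371094), 99.61016845703125) [0.62240751 0.12715275 0.191     ]
[222.66975344 206.29579414]
```

View pics/x1z.png

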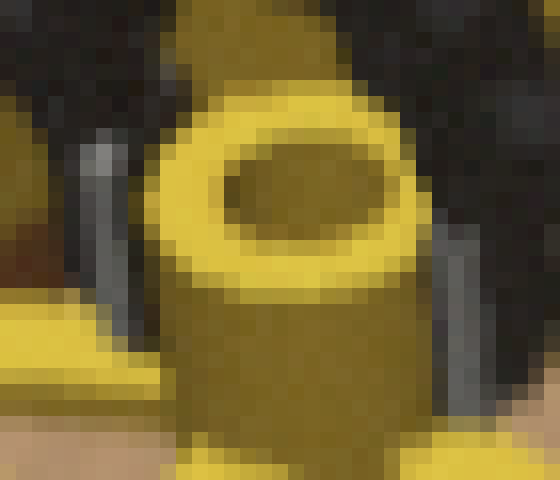

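Request:
play_rows(commands=[0.001,0.05,0.003,0,0,0,35,0.001,0.1,0.003,0,0,0,35,0.001,0.12,0.003,0,0,0,35,0.001,0.14,0.003,0,0,0,35,0.001,0.155,0.003,0,0,0,35,0.001,0.17,0.003,0,0,0,35,0.001,0.18,0.003,0,0,0,35])

```text
time_s: 7.1
eef_pos: [0.619, 0.1246, 0.0931]
ee_rot: [0.707, -0.707, -0.0, -0.002]
contact_force: [1.5, 2.5, -4.4]
gripper_width: 0.5
```

```bash
python3 g.py .619 .125 .04 0
```

```text
row [-0.     0.212  0.001 -0.001 -0.002  0.003] from [0.619  0.1246 0.0931] yaw -0.1
7.1 q [-0.3   0.56  0.08  1.71 -0.06  0.87 -0.2 ] F [ 1.49  2.52 -4.42] M [ 0.719 -0.332 -0.01 ] g 42.7
```

Request:
play_rows(commands=[0,0.03,0,0,0,0,35,0,0.06,0,0,0,0,35,0,0.09,0,0,0,0,35,0,0.12,0,0,0,0,35,0,0.15,0,0,0,0,35,0,0.18,0,0,0,0,35,0,0.2,0,0,0,0,35])

```text
time_s: 7.68
eef_pos: [0.619, 0.1249, 0.0419]
ee_rot: [0.707, -0.707, -0.0, -0.001]
contact_force: [1.5, 3.4, -3.9]
gripper_width: 0.499
```

```bash
python3 g.py .619 .125 .034 0
```

```text
row [-0.     0.032  0.    -0.001 -0.002  0.003] from [0.619  0.1249 0.0419] yaw -0.09
7.6833 q [-0.3   0.63  0.08  1.73 -0.06  0.78 -0.19] F [ 1.49  3.4  -3.87] M [ 0.611 -0.261 -0.004] g 42.6
```

Request:
play_rows(commands=[0,0.015,0,0,0,0,35,0,0.03,0,0,0,0,35,0,0.036,0,0,0,0,35,0,0.036,0,0,0,0,35])

```text
time_s: 8.02
eef_pos: [0.6191, 0.1249, 0.0341]
ee_rot: [0.707, -0.707, -0.0, -0.001]
contact_force: [-2.6, 0.7, 3.8]
gripper_width: 0.501
```

```bash
python3 g.py .619 .125 .034 0
```

```text
row [-0.     0.     0.    -0.001 -0.002  0.003] from [0.6191 0.1249 0.0341] yaw -0.09
8.0167 q [-0.3   0.64  0.07  1.73 -0.06  0.76 -0.19] F [-2.58  0.69  3.8 ] M [0.385 0.564 0.009] g 42.8
```

Request:
play_rows(commands=[0,0,0,0,0,0,60,0,0,0,0,0,0,60,0,0,0,0,0,0,60,0,-0.1,0,0,0,0,60,0,-0.25,0,0,0,0,60,0,-0.4,0,0,0,0,60,0,-0.5,0,0,0,0,60,0,-0.5,0,0,0,0,60])

```text
time_s: 8.68
eef_pos: [0.6235, 0.125, 0.1663]
ee_rot: [0.708, -0.706, -0.004, -0.006]
contact_force: [0.3, -0.3, 0.7]
gripper_width: 0.702
```

```bash
python3 g.py .48 .3 .16 30
```

```text
row [-0.576  0.02   0.699  0.    -0.67   0.018] from [0.6235 0.125  0.1663] yaw -0.14
8.6833 q [-0.31  0.48  0.09  1.66 -0.05  0.99 -0.2 ] F [ 0.35 -0.29  0.69] M [ 0.056 -0.06   0.022] g 60.0
```

Request:
play_rows(commands=[-0.57,0.02,0.7,0,-0.67,0.02,45,-0.57,0.02,0.7,0,-0.67,0.02,45,-0.57,0.02,0.7,0,-0.67,0.02,45,-0.57,0.02,0.7,0,-0.67,0.02,45,-0.57,0.02,0.7,0,-0.67,0.02,45,-0.57,0.02,0.7,0,-0.67,0.02,45,-0.57,0.02,0.7,0,-0.67,0.02,45])

```text
time_s: 9.27
eef_pos: [0.4774, 0.3054, 0.1598]
ee_rot: [0.683, -0.681, -0.185, 0.187]
contact_force: [-0.1, -0.6, -0.1]
gripper_width: 0.526
```

```bash
python3 g.py .4158 .3155 .1 59; python3 pic.py x2 175 190 335 370 140 130 280 280;  python3 hub.py side_x2.npz .087
python3 - <<'E'
from h import *
s,t=load("side_x2.npz"),load("top_x2.npz")
i=s["img"][320:365,255:300];cv2.imwrite("pics/clip_s.png",cv2.resize(i,None,fx=12,fy=12,interpolation=cv2.INTER_NEAREST))
t=load("top0.npz")
i=t["img"][228:266,148:186];cv2.imwrite("pics/clip_t.png",cv2.resize(i,None,fx=14,fy=14,interpolation=cv2.INTER_NEAREST))
E
```

```text
row [-0.191  0.24   0.159 -0.004 -0.634 -0.002] from [0.4774 0.3054 0.1598] yaw 30.49
9.2667 q [-0.54  0.38 -0.09  1.82  0.04  0.94 -0.12] F [-0.07 -0.59 -0.1 ] M [-0.054  0.004  0.03 ] g 44.9
9.3667 [0.4815 0.3002 0.1598]
104 [0.62079805 0.13319485 0.08698952] ((6181.26611328125, 1244.5030517578125), 224.243896484375)
ellipse ((225.23785400390625, 240.61444091796875), (14.963676452636719, 16.70637321472168), 41.93516540527344) [0.62048404 0.12705081 0.087     ]
```

View pics/x2.png

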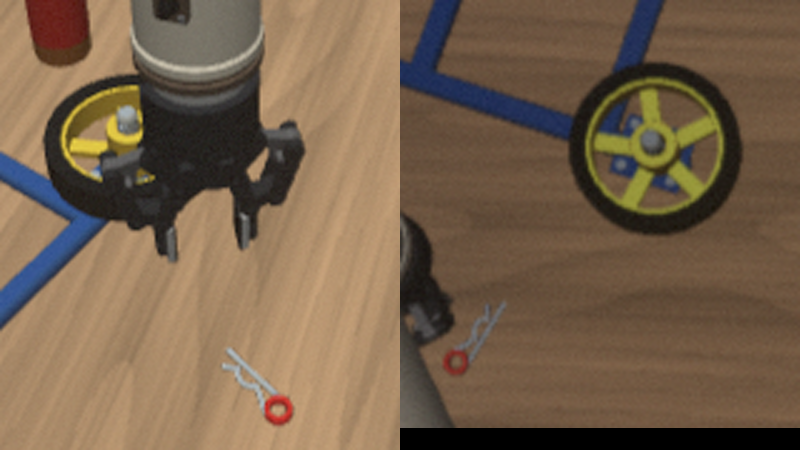

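View pics/clip_s.png

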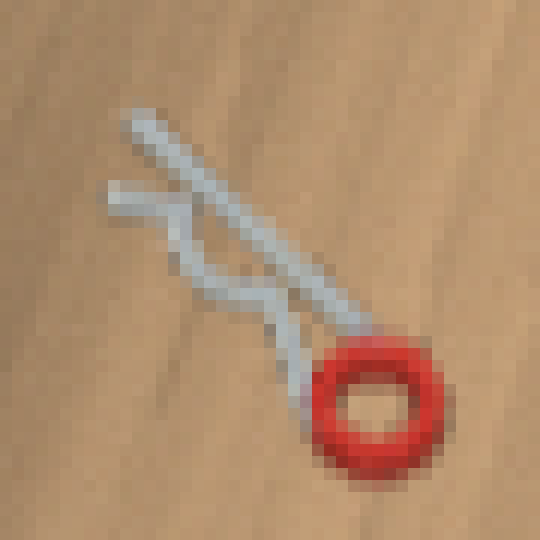

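View pics/clip_t.png

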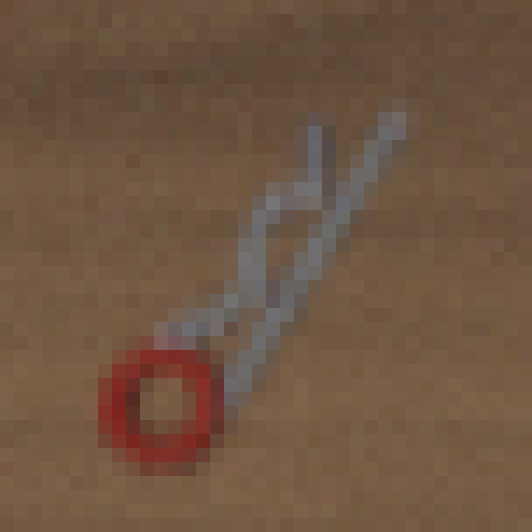

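```bash
python3 - <<'E'
from h import *
s,t=load("side0.npz"),load("top0.npz")
for c,A,B,C in((s,(266.2,329.1),(284.9,347),(285.8,353.5)),(t,(175.9,236.1),(164.1,255.7),(159,256.5))):
    a,b=onplane(c,*A,.0025),onplane(c,*B,.0025); k=onplane(c,*C,.0085); d=a-b
    y=np.arctan2(d[1],d[0]); u=np.array([np.cos(y),np.sin(y)]);n=np.array([-u[1],u[0]])
    print(np.degrees(y),a,k,"tip rel coil along,across",(a-k)[:2]@u,(a-k)[:2]@n)
E
```

```text
-29.767735003548832 [0.47378331 0.27041436 0.0025    ] [0.41684447 0.31596912 0.0085    ] tip rel coil along,across 0.07204275495811334 -0.01127429702183155
-28.346546939263895 [0.47314182 0.27156364 0.0025    ] [0.41545168 0.31363685 0.0085    ] tip rel coil along,across 0.07074912895045588 -0.00963681790553296
```

```bash
python3 g.py .416 .315 .04 60.7
```

```text
row [-0.196  0.479  0.183  0.    -0.681 -0.002] from [0.4815 0.3002 0.1598] yaw 30.08
9.3667 q [-0.54  0.38 -0.09  1.82  0.04  0.94 -0.11] F [ 1.09 -0.91 -0.28] M [-0.035 -0.034  0.029] g 44.9
```

Request:
play_rows(commands=[-0.2,0.2,0.18,0,-0.68,0,36,-0.2,0.4,0.18,0,-0.68,0,36,-0.2,0.48,0.18,0,-0.68,0,36,-0.2,0.48,0.18,0,-0.68,0,36,-0.2,0.48,0.18,0,-0.68,0,36,-0.2,0.48,0.18,0,-0.68,0,36,-0.2,0.48,0.18,0,-0.68,0,36])

```text
time_s: 9.95
eef_pos: [0.4173, 0.3122, 0.0396]
ee_rot: [-0.611, 0.612, 0.355, -0.356]
contact_force: [0.3, -0.6, -0.0]
gripper_width: 0.425
```

```bash
python3 pic.py c1 240 300 320 370 130 220 210 290; python3 tips.py side_c1.npz .02;  python3 g.py .416 .315 -.01 60.7
```

```text
10.05 [0.4175 0.3133 0.0405]
-0.065 6 max tool y -0.099 z -0.002 0.012
-0.06 26 max tool y -0.087 z -0.0 0.012
-0.055 29 max tool y -0.074 z 0.005 0.012
-0.05 36 max tool y -0.07 z 0.002 0.011
-0.045 27 max tool y -0.063 z 0.001 0.012
-0.04 10 max tool y -0.07 z 0.005 0.011
-0.035 6 max tool y -0.037 z 0.004 0.01
-0.03 10 max tool y -0.026 z 0.005 0.016
-0.025 49 max tool y -0.027 z -0.007 0.016
-0.02 128 max tool y -0.019 z -0.012 0.016
-0.015 17 max tool y -0.087 z 0.008 0.016
-0.01 5 max tool y -0.09 z 0.007 0.018
-0.005 5 max tool y -0.1 z 0.009 0.011
0.01 13 max tool y -0.088 z 0.014 0.018
0.015 41 max tool y -0.025 z 0.003 0.018
0.02 101 max tool y -0.021 z -0.009 0.018
0.025 122 max tool y -0.029 z -0.013 0.015
0.03 54 max tool y -0.032 z -0.011 0.011
0.035 10 max tool y -0.073 z -0.005 0.01
0.04 15 max tool y -0.068 z 0.002 0.012
0.045 36 max tool y -0.066 z -0.014 0.011
0.05 33 max tool y -0.076 z -0.012 0.011
0.055 32 max tool y -0.088 z -0.013 0.011
0.06 25 max tool y -0.097 z -0.013 0.013
0.065 22 max tool y -0.114 z -0.014 0.011
row [ 0.003  0.202  0.009  0.001 -0.006 -0.   ] from [0.4175 0.3133 0.0405] yaw 60.44
10.05 q [-0.53  0.49 -0.2   2.    0.15  0.66  0.22] F [ 0.15 -0.57  0.14] M [ 0.031 -0.056  0.026] g 35.8
```

View pics/c1.png

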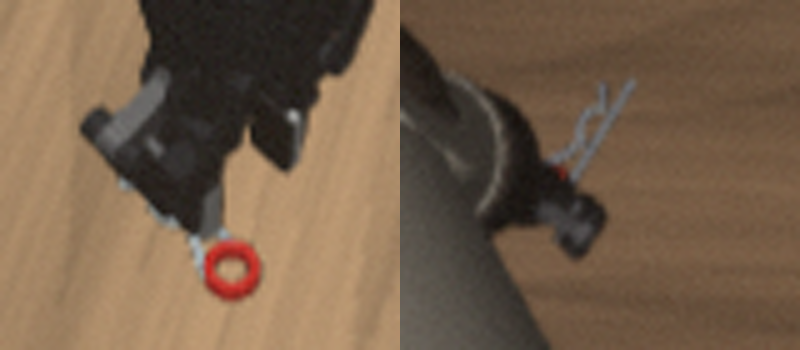

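Request:
play_rows(commands=[0.003,0.1,0.009,0,-0.006,0,36,0.003,0.2,0.009,0,-0.006,0,36,0.003,0.2,0.009,0,-0.006,0,36,0.003,0.2,0.009,0,-0.006,0,36])

```text
time_s: 10.38
eef_pos: [0.4159, 0.3141, -0.0096]
ee_rot: [-0.61, 0.611, 0.357, -0.358]
contact_force: [1.0, -0.7, -0.0]
gripper_width: 0.421
```

```bash
python3 pic.py c2 240 300 320 370 130 220 210 290; python3 g.py .416 .315 -.022 60.7
```

```text
10.4833 [ 0.4171  0.3155 -0.0081]
row [-0.004  0.055  0.003  0.003 -0.001  0.002] from [ 0.4171  0.3155 -0.0081] yaw 60.68
10.4833 q [-0.56  0.58 -0.18  2.01  0.18  0.56  0.2 ] F [ 0.13  0.07 -0.27] M [ 0.002 -0.018  0.012] g 35.9
```

View pics/c2.png

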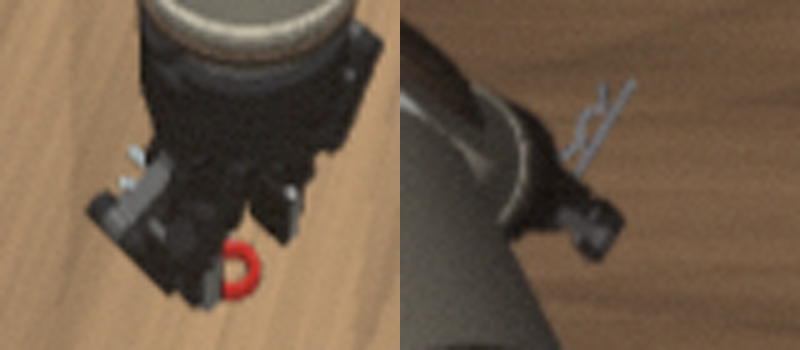

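Request:
play_rows(commands=[-0.004,0.025,0.003,0,0,0,36,-0.004,0.05,0.003,0,0,0,36,-0.004,0.052,0.003,0,0,0,36,-0.004,0.052,0.003,0,0,0,36])

```text
time_s: 10.82
eef_pos: [0.4171, 0.3158, -0.0204]
ee_rot: [-0.61, 0.611, 0.359, -0.355]
contact_force: [0.4, 0.7, 2.4]
gripper_width: 0.425
```

```bash
python3 pic.py c3 240 300 320 370 130 220 210 290; python3 g.py .416 .315 -.022 60.7
```

```text
10.9167 [ 0.4171  0.3158 -0.0204]
row [-0.005  0.006  0.002  0.004 -0.001  0.005] from [ 0.4171  0.3158 -0.0204] yaw 60.67
10.9167 q [-0.56  0.6  -0.17  2.01  0.19  0.54  0.19] F [1.37 0.21 5.08] M [ 0.037 -0.203 -0.022] g 36.0
```

View pics/c3.png

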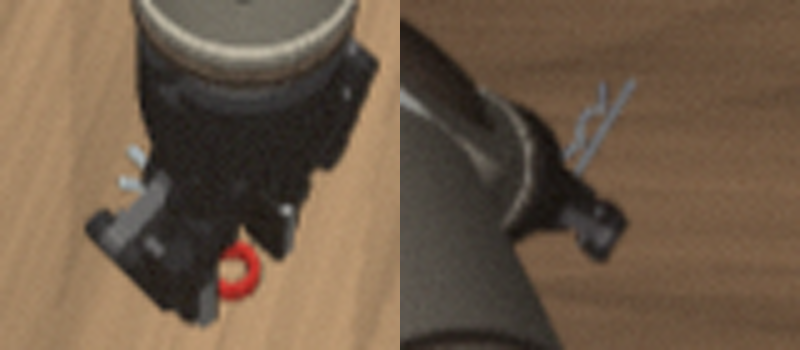

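Request:
play_rows(commands=[-0.004,-0.018,0.002,0,0,0,36,-0.004,-0.018,0.002,0,0,0,36,-0.004,-0.018,0.002,0,0,0,15,-0.004,-0.018,0.002,0,0,0,15,-0.004,-0.018,0.002,0,0,0,15,-0.004,-0.018,0.002,0,0,0,15,-0.004,-0.018,0.002,0,0,0,15], newtons=60)

```text
time_s: 11.5
eef_pos: [0.4159, 0.315, -0.0155]
ee_rot: [-0.61, 0.611, 0.359, -0.356]
contact_force: [-1.5, -1.1, 7.2]
gripper_width: 0.239
```

```bash
python3 g.py .416 .315 .11 20
```

```text
row [ 0.002 -0.502 -0.002  0.002  0.904  0.005] from [ 0.4159  0.315  -0.0155] yaw 60.68
11.5 q [-0.56  0.59 -0.17  2.02  0.19  0.54  0.19] F [-1.51 -1.14  7.21] M [-0.284  0.328 -0.042] g 20.4
```

Request:
play_rows(commands=[0,-0.1,0,0,0,0,15,0,-0.2,0,0,0.1,0,15,0,-0.4,0,0,0.3,0,15,0,-0.6,0,0,0.4,0,15,0,-0.6,0,0,0.4,0,15,0,-0.6,0,0,0.4,0,15])

```text
time_s: 12.0
eef_pos: [0.4179, 0.317, 0.1393]
ee_rot: [0.659, -0.658, -0.262, 0.253]
contact_force: [0.3, 0.0, -0.1]
gripper_width: 0.238
```

```bash
python3 pic.py c4 200 250 320 370 130 200 210 280; python3 g.py .56 .25 .15 20
```

```text
12.1 [0.4153 0.3148 0.1348]
row [ 0.25  -0.058 -0.583  0.002  0.504  0.007] from [0.4153 0.3148 0.1348] yaw 42.7
12.1 q [-0.58  0.34 -0.14  1.96  0.07  0.85 -0.02] F [-0.25 -0.3  -1.29] M [-0.008  0.086  0.122] g 20.6
```

View pics/c4.png

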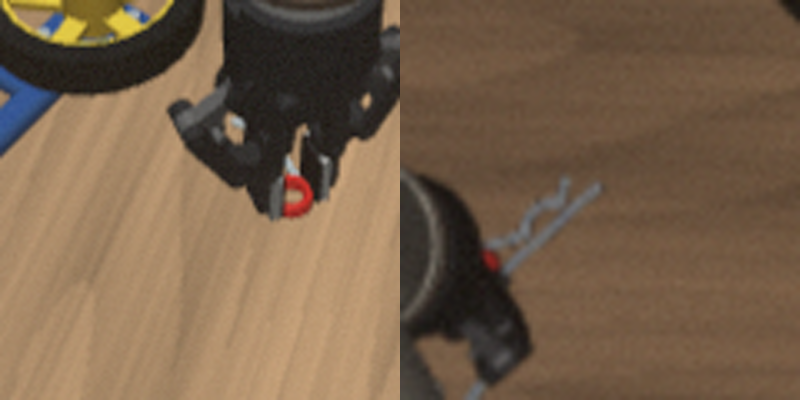

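```bash
python3 - <<'E'
from h import *
s,t=load("side_c4.npz"),load("top_c4.npz")
i=s["img"][290:320,270:310];cv2.imwrite("pics/c4s.png",cv2.resize(i,None,fx=14,fy=14,interpolation=cv2.INTER_NEAREST))
i=t["img"][230:265,140:180];cv2.imwrite("pics/c4t.png",cv2.resize(i,None,fx=14,fy=14,interpolation=cv2.INTER_NEAREST))
E
```

```text
(no output)
```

View pics/c4s.png

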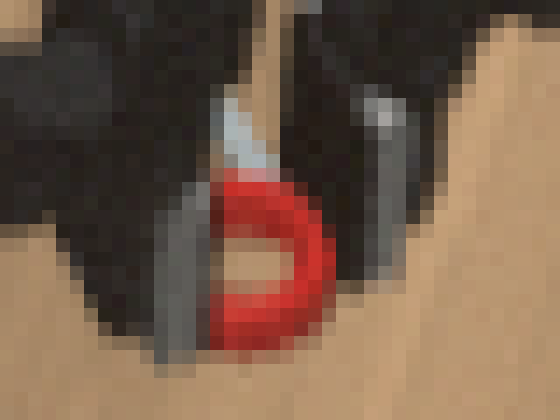

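View pics/c4t.png

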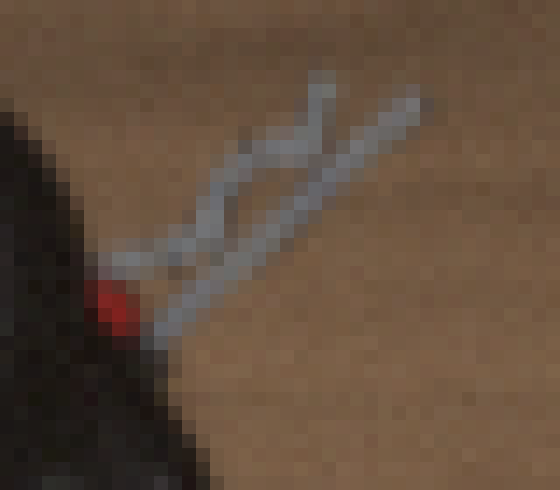

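```bash
python3 - <<'E'
from h import *
s,t=load("side_c4.npz"),load("top_c4.npz")
p=np.array([.4160,.3155,.1365]);a=np.radians(42.9)
X=np.array([np.cos(a),np.sin(a),0]);Z=np.array([-np.sin(a),np.cos(a),0])
for dz in(.014,.018,.022):
    z=p[2]+dz
    T,B=onplane(t,168.9,236.9,z),onplane(t,150.8,253.4,z); C=onplane(s,287.2,308.2,z+.0025)
    d=T-B; print(dz,"leg yaw",np.degrees(np.arctan2(d[1],d[0])),"exp",42.9-90,"tip tool x,z",(T-p)@X,(T-p)@Z,"coil tool x,z",(C-p)@X,(C-p)@Z)
E
```

```text
0.014 leg yaw -45.31212353856248 exp -47.1 tip tool x,z -0.007920246151178194 -0.0711436160968523 coil tool x,z -0.001602925979397144 -0.006299500120420357
0.018 leg yaw -45.31212353856251 exp -47.1 tip tool x,z -0.008756875676398372 -0.07157611058650432 coil tool x,z -0.00024135419152173732 -0.00378445673990629
0.022 leg yaw -45.312123538562496 exp -47.1 tip tool x,z -0.00959350520161852 -0.07200860507615622 coil tool x,z 0.0011202175963536695 -0.0012694133593922226
```

```bash
cat > st.py <<'E'
import sys
from h import *
from plant import bot
# st.py phi gap z [ax ay tipx tipz]: tool pose so leg lies along hole azimuth phi with tip 'gap' (m) from axle axis
phi,g,z=map(float,sys.argv[1:4]); ax,ay=(map(float,sys.argv[4:6]) if len(sys.argv)>5 else (.619,.125))
o=bot.get_obs(); psi=phi-90; a=np.radians(psi); X=np.array([np.cos(a),np.sin(a)]);u=np.array([-np.sin(a),np.cos(a)])
p=np.array([ax,ay])+(g+.072)*u+.0092*X; print("target",p.round(4)); go(o,(p[0],p[1],z),psi)
p0,R0=pose(o); m=R0.as_matrix(); tip=p0[:2]-.0092*m[:2,0]-.072*m[:2,2]
F=o["contact_force"];M=o["moment"]
print("t",round(o["time_s"],2),"tip-rel",(tip-np.array([ax,ay])).round(4),"z",p0[2].round(4),"| F tool",(R0.inv().apply(F)).round(2),"M tool",R0.inv().apply(M).round(3),"q7",o["qpos"][6].round(2),"g",round(o["gripper_width"]*85.4,1))
E
python3 st.py 77 .030 .13
```

```text
target [0.6509 0.2223]
row [ 0.442  0.024 -0.911 -0.     1.238  0.007] from [0.4153 0.3148 0.1348] yaw 42.7
t 12.1 tip-rel [-0.1616  0.1307] z 0.1348 | F tool [-0.39  1.28 -0.05] M tool [ 0.053 -0.122  0.069] q7 -0.02 g 20.6
```

Request:
play_rows(commands=[0.1,0.02,-0.2,0,0.15,0,15,0.2,0.02,-0.35,0,0.3,0,15,0.3,0.02,-0.5,0,0.45,0,15,0.4,0.02,-0.65,0,0.6,0,15,0.44,0.02,-0.8,0,0.75,0,15,0.44,0.02,-0.9,0,0.9,0,15,0.44,0.02,-0.91,0,0.99,0,15,0.44,0.02,-0.91,0,0.99,0,15])

```text
time_s: 12.77
eef_pos: [0.6519, 0.216, 0.1271]
ee_rot: [-0.706, 0.708, -0.014, 0.016]
contact_force: [0.2, 0.1, -1.2]
gripper_width: 0.235
```

```bash
python3 st.py 77 .030 .1
```

```text
target [0.6509 0.2223]
row [-0.005  0.108  0.025  0.004  0.235  0.003] from [0.6519 0.216  0.1271] yaw -2.42
t 12.77 tip-rel [0.0207 0.0195] z 0.1271 | F tool [0.19 1.18 0.12] M tool [ 0.006 -0.088  0.032] q7 -0.36 g 20.1
```

Request:
play_rows(commands=[-0.005,0.05,0.025,0,0.12,0,15,-0.005,0.1,0.025,0,0.235,0,15,-0.005,0.108,0.025,0,0.235,0,15,-0.005,0.108,0.025,0,0.235,0,15,-0.005,0.108,0.025,0,0.235,0,15])

```text
time_s: 13.18
eef_pos: [0.6499, 0.2227, 0.0991]
ee_rot: [-0.701, 0.704, -0.078, 0.079]
contact_force: [0.2, -0.3, 0.2]
gripper_width: 0.237
```

```bash
python3 st.py 77 .030 .077;python3 pic.py d1 180 200 280 280 180 130 260 210; python3 st.py 77 .030 .077; python3 - <<'E'
from h import *
s,t=load("side_d1.npz"),load("top_d1.npz")
i=s["img"][215:250,205:250];cv2.imwrite("pics/d1s.png",cv2.resize(i,None,fx=14,fy=14,interpolation=cv2.INTER_NEAREST))
i=t["img"][155:200,205:250];cv2.imwrite("pics/d1t.png",cv2.resize(i,None,fx=13,fy=13,interpolation=cv2.INTER_NEAREST))
E
```

```text
target [0.6509 0.2223]
row [ 0.004  0.088 -0.     0.005  0.006  0.001] from [0.6499 0.2227 0.0991] yaw -12.75
t 13.18 tip-rel [0.006  0.0295] z 0.0991 | F tool [ 0.29 -0.19 -0.28] M tool [ 0.054  0.028 -0.022] q7 -0.53 g 20.2
13.2833 [0.6511 0.2226 0.1006]
target [0.6509 0.2223]
row [-0.001  0.094 -0.001  0.003  0.003  0.004] from [0.6511 0.2226 0.1006] yaw -12.85
t 13.28 tip-rel [0.0072 0.0295] z 0.1006 | F tool [-0.32 -0.45 -0.13] M tool [ 0.04  -0.019  0.008] q7 -0.53 g 20.1
```

View pics/d1.png

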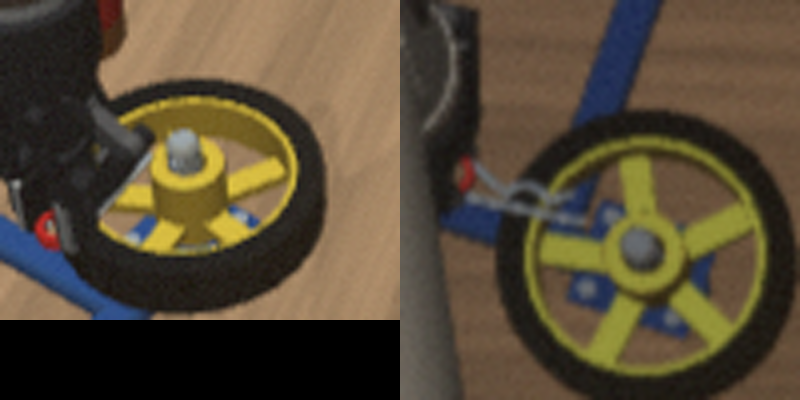

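View pics/d1t.png

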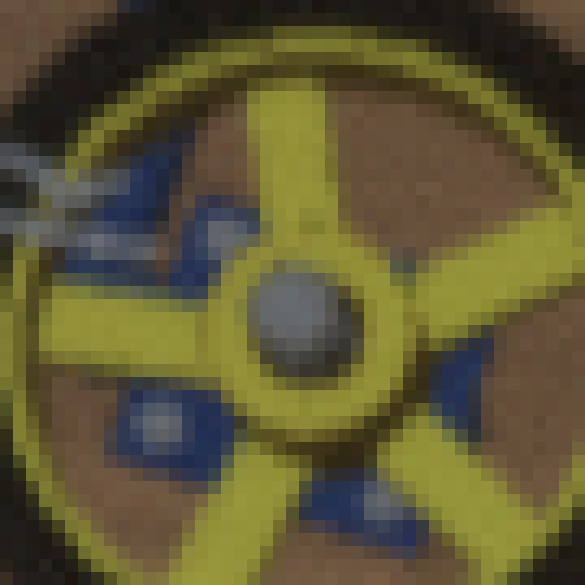

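View pics/d1s.png

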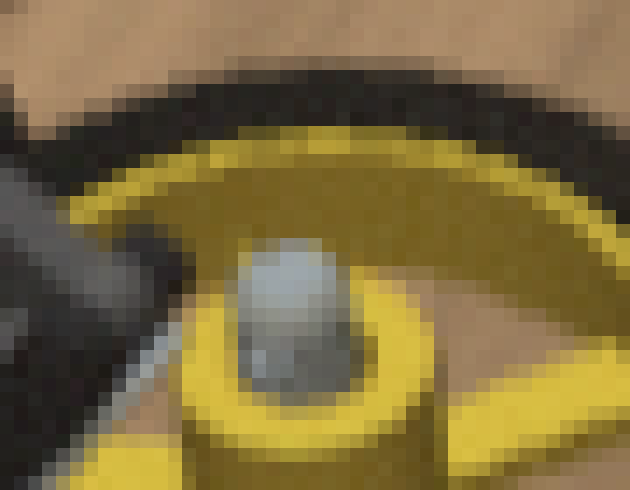

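```bash
python3 - <<'E'
from h import *
s,t=load("side_d1.npz"),load("top_d1.npz")
for z in(.110,.115,.12,.125): print(z,onplane(t,216.4,173.4,z)-[.619,.125,0])
print(proj(s,(.626,.1545,.118)),proj(t,(.626,.1545,.118)))
E
```

```text
0.11 [0.01090693 0.02790449 0.11      ]
0.115 [0.00985172 0.02724258 0.115     ]
0.12 [0.00879652 0.02658067 0.12      ]
0.125 [0.00774131 0.02591876 0.125     ]
[217.15700545 238.7239339 ] [215.33291609 174.21866178]
```

```bash
python3 - <<'E'
from h import *
s,t=load("side_d1.npz"),load("top_d1.npz")
r=tri(s,(217.9,237.2),t,(216.4,173.4)); print(r[0]-[.619,.125,0],r)
# leg line in side: point nearer coil
for P in((217.9,237.2),(210.5,246)): print(onplane(s,*P,.119)-[.619,.125,0])
E
```

```text
[0.00767113 0.02628177 0.11984495] (array([0.62667113, 0.15128177, 0.11984495]), np.float64(0.002337399661237607))
[0.00684324 0.0254846  0.119     ]
[0.01148907 0.05533667 0.119     ]
```

Request:
play_rows(commands=[0,0.04,0,0,0,0,15,0,0.08,0,0,0,0,15,0,0.094,0,0,0,0,15,0,0.094,0,0,0,0,15,0,0.094,0,0,0,0,15])

```text
time_s: 13.7
eef_pos: [0.6507, 0.2223, 0.0763]
ee_rot: [-0.701, 0.704, -0.078, 0.08]
contact_force: [0.0, -0.5, -1.2]
gripper_width: 0.236
```

```bash
python3 st.py 75 .018 .077
```

```text
target [0.6512 0.2096]
row [ 0.013 -0.003 -0.049  0.004  0.048  0.003] from [0.6507 0.2223 0.0763] yaw -12.85
t 13.7 tip-rel [0.0067 0.0291] z 0.0763 | F tool [ 0.13  1.22 -0.44] M tool [ 0.039  0.079 -0.001] q7 -0.53 g 20.2
```

Request:
play_rows(commands=[0.006,-0.002,-0.025,0,0.024,0,15,0.013,-0.003,-0.049,0.004,0.048,0.003,15,0.013,-0.003,-0.049,0.004,0.048,0.003,15,0.013,-0.003,-0.049,0.004,0.048,0.003,15])

```text
time_s: 14.03
eef_pos: [0.6518, 0.208, 0.0775]
ee_rot: [-0.701, 0.701, -0.093, 0.093]
contact_force: [-0.7, 0.1, 1.0]
gripper_width: 0.236
```

```bash
python3 st.py 75 .018 .077; python3 pic.py d2 180 200 280 280 180 130 260 210; python3 st.py 75 .012 .077; python3 - <<'E'
from h import *
s,t=load("side_d2.npz"),load("top_d2.npz")
a=cv2.resize(s["img"][225:255,205:235],None,fx=13,fy=13,interpolation=cv2.INTER_NEAREST)
b=cv2.resize(t["img"][165:195,208:238],None,fx=13,fy=13,interpolation=cv2.INTER_NEAREST)
cv2.imwrite("pics/d2z.png",np.hstack([a,b]))
for n,c in(("s",s),("t",t)): print(n,proj(c,(.619,.125,.107)),proj(c,(.619,.125,.095)),proj(c,(.619,.125,.087)))
E
```

```text
target [0.6512 0.2096]
row [-0.004  0.002  0.005  0.    -0.003  0.001] from [0.6518 0.208  0.0775] yaw -15.13
t 14.03 tip-rel [0.0051 0.0159] z 0.0775 | F tool [-0.74 -0.96 -0.12] M tool [-0.033  0.012 -0.014] q7 -0.54 g 20.1
14.1333 [0.6514 0.2095 0.0774]
target [0.6496 0.2038]
row [-0.001  0.002 -0.024 -0.001 -0.001  0.   ] from [0.6514 0.2095 0.0774] yaw -15.03
t 14.13 tip-rel [0.0048 0.0174] z 0.0774 | F tool [ 0.15  0.4  -0.45] M tool [ 0.028 -0.038  0.013] q7 -0.54 g 20.8
s [225.53754379 234.0127929 ] [225.92059789 237.71498476] [226.1725277  240.14986923]
t [227.11533584 178.05018502] [227.58395738 178.97325896] [227.89169211 179.57942382]
```

View pics/d2z.png

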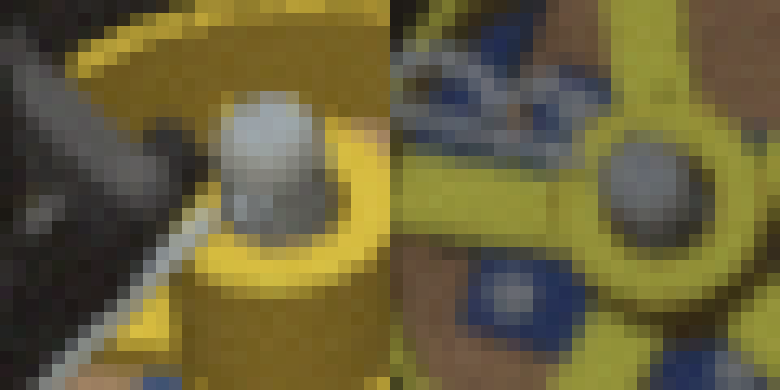

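```bash
python3 - <<'E'
from h import *
s,t=load("side_d2.npz"),load("top_d2.npz")
r=tri(s,(220.8,240.8),t,(222,176.4)); print("tip rel",r[0]-[.619,.125,0],r[1])
# leg as line: intersect the two planes (side line, top line)
def plane(c,p,q):
    o,d1=ray(c,*p);_,d2=ray(c,*q); n=np.cross(d1,d2); n/=np.linalg.norm(n); return n,n@o
n1,k1=plane(s,(220.8,240.8),(205+45/13-.5,225+375/13-.5)); n2,k2=plane(t,(208+5/13-.5,165+130/13-.5),(222,176.4))
d=np.cross(n1,n2); d/=np.linalg.norm(d); d*=np.sign(d[1]); print("dir",d,"az",np.degrees(np.arctan2(d[1],d[0])),"elev",np.degrees(np.arcsin(d[2])))
x0=np.linalg.solve(np.array([n1,n2,d]),[k1,k2,d@np.array([.619,.125,.095])]); print("closest point to hole centre",x0-[.619,.125,.095])
E
```

```text
tip rel [0.00617597 0.01466999 0.0971782 ] 0.00032239368431135414
dir [0.04745147 0.95339419 0.29797294] az 87.15067748773714 elev 17.335893913144986
closest point to hole centre [ 0.00518136  0.00026804 -0.00168274]
```

```bash
cat > st.py <<'E'
import sys
from h import *
from plant import bot
TX,TZ,DEL=-.0072,-.0735,1.7
# st.py phi gap z : tool pose so leg lies along hole azimuth phi (deg) with tip 'gap' (m) outward of the axle axis
phi,g,z=map(float,sys.argv[1:4]); lat=float(sys.argv[4]) if len(sys.argv)>4 else 0.
A=np.array([.619,.125])
o=bot.get_obs(); psi=phi-90-DEL; a=np.radians(psi); X=np.array([np.cos(a),np.sin(a)]);Z=np.array([-np.sin(a),np.cos(a)])
u=np.array([np.cos(np.radians(phi)),np.sin(np.radians(phi))]); n=np.array([u[1],-u[0]])
p=A+g*u+lat*n-TX*X-TZ*Z; print("target",p.round(4),end=" "); go(o,(p[0],p[1],z),psi)
p0,R0=pose(o); m=R0.as_matrix(); tip=p0[:2]+TX*m[:2,0]+TZ*m[:2,2]-A
F=R0.inv().apply(o["contact_force"]);M=R0.inv().apply(o["moment"]); ph=yaw_of(o)+90+DEL; u=np.array([np.cos(np.radians(ph)),np.sin(np.radians(ph))]);n=np.array([u[1],-u[0]])
print("t",round(o["time_s"],2),"leg az",ph.round(1),"gap mm",(tip@u*1e3).round(1),"lat",(tip@n*1e3).round(1),"z",p0[2].round(4),"| F tool",F.round(1),"M",M.round(2),"q7",o["qpos"][6].round(2),"g",round(o["gripper_width"]*85.4,1))
E
python3 st.py 75 .010 .0762
```

```text
target [0.6496 0.203 ] row [-0.     0.005 -0.027 -0.001  0.037  0.   ] from [0.6514 0.2095 0.0774] yaw -15.03
t 14.13 leg az 76.7 gap mm 16.5 lat 2.7 z 0.0774 | F tool [ 0.1  0.4 -0.4] M [ 0.03 -0.04  0.01] q7 -0.54 g 20.8
```

Request:
play_rows(commands=[0,0.002,-0.009,0,0.012,0,15,0,0.005,-0.018,0,0.037,0,15,0,0.005,-0.018,0,0.037,0,15,0,0.005,-0.018,0,0.037,0,15])

```text
time_s: 14.47
eef_pos: [0.6501, 0.2049, 0.076]
ee_rot: [0.7, -0.7, 0.103, -0.103]
contact_force: [-0.2, -0.4, 0.1]
gripper_width: 0.238
```

```bash
python3 st.py 75 .008 .0762
```

```text
target [0.6491 0.2011] row [ 0.001 -0.001 -0.016 -0.    -0.     0.   ] from [0.6501 0.2049 0.076 ] yaw -16.72
t 14.47 leg az 75.0 gap mm 12.0 lat -0.1 z 0.076 | F tool [-0.  -0.1 -0.4] M [-0.01  0.01  0.02] q7 -0.56 g 20.3
```

Now a gentle feel: push up to 5 mm further.

Request:
play_rows(commands=[0,0,-0.008,0,0,0,15,0,0,-0.014,0,0,0,15,0,0,-0.018,0,0,0,15,0,0,-0.018,0,0,0,15])

```text
time_s: 14.8
eef_pos: [0.6488, 0.2001, 0.0761]
ee_rot: [-0.7, 0.7, -0.103, 0.103]
contact_force: [-0.6, 0.1, 0.1]
gripper_width: 0.24
```

```bash
python3 st.py 75 .004 .0762
```

```text
target [0.6481 0.1972] row [ 0.    -0.    -0.012  0.    -0.001  0.   ] from [0.6488 0.2001 0.0761] yaw -16.74
t 14.8 leg az 75.0 gap mm 7.1 lat -0.1 z 0.0761 | F tool [-0.6 -0.1 -0.1] M [-0.03  0.04 -0.04] q7 -0.55 g 20.5
```

Request:
play_rows(commands=[0,0,-0.006,0,0,0,15,0,0,-0.012,0,0,0,15,0,0,-0.012,0,0,0,15])

```text
time_s: 15.05
eef_pos: [0.6479, 0.1967, 0.0761]
ee_rot: [-0.699, 0.7, -0.103, 0.103]
contact_force: [-0.6, -0.7, -0.2]
gripper_width: 0.238
```

```bash
python3 st.py 75 .001 .0762
```

```text
target [0.6473 0.1943] row [ 0.    -0.    -0.01   0.001 -0.001  0.   ] from [0.6479 0.1967 0.0761] yaw -16.77
t 15.05 leg az 74.9 gap mm 3.5 lat -0.1 z 0.0761 | F tool [-0.4  0.2 -0.9] M [0.02 0.03 0.04] q7 -0.55 g 20.3
```

```bash
python3 pic.py d3 180 200 280 280 180 130 260 210; python3 - <<'E'
from h import *
s,t=load("side_d3.npz"),load("top_d3.npz")
a=cv2.resize(s["img"][225:255,205:235],None,fx=13,fy=13,interpolation=cv2.INTER_NEAREST)
b=cv2.resize(t["img"][165:195,208:238],None,fx=13,fy=13,interpolation=cv2.INTER_NEAREST)
cv2.imwrite("pics/d3z.png",np.hstack([a,b]))
E
```

```text
15.15 [0.648  0.1971 0.0761]
```

View pics/d3z.png

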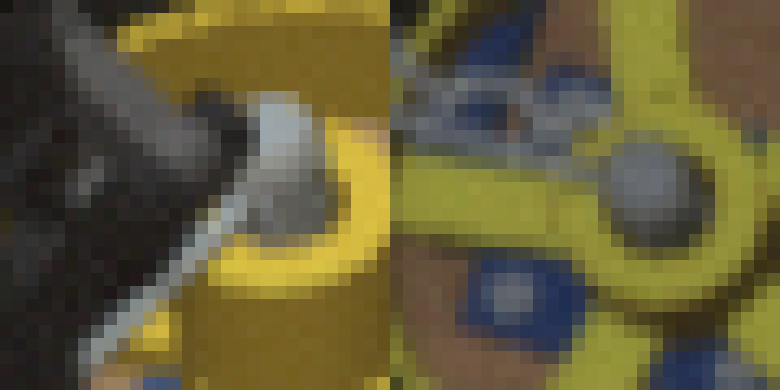

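Request:
play_rows(commands=[0,0,-0.008,0,0,0,15,0,0,-0.016,0,0,0,15,0,0,-0.02,0,0,0,15,0,0,-0.02,0,0,0,15])

```text
time_s: 15.48
eef_pos: [0.6465, 0.1916, 0.0761]
ee_rot: [-0.699, 0.7, -0.103, 0.103]
contact_force: [0.0, 0.9, -0.8]
gripper_width: 0.238
```

```bash
python3 st.py 75 -.006 .0762
```

```text
target [0.6455 0.1875] row [ 0.001 -0.    -0.017  0.001 -0.002  0.   ] from [0.6465 0.1916 0.0761] yaw -16.78
t 15.48 leg az 74.9 gap mm -1.8 lat -0.2 z 0.0761 | F tool [-0.3  0.8  0.9] M [-0.02 -0.03 -0.04] q7 -0.54 g 20.3
```

Request:
play_rows(commands=[0,0,-0.008,0,0,0,15,0,0,-0.016,0,0,0,15,0,0,-0.022,0,0,0,15,0,0,-0.022,0,0,0,15])

```text
time_s: 15.82
eef_pos: [0.6451, 0.1859, 0.0762]
ee_rot: [-0.699, 0.7, -0.103, 0.104]
contact_force: [1.5, 0.2, 0.1]
gripper_width: 0.236
```

```bash
python3 st.py 75 -.010 .0762
```

```text
target [0.6444 0.1837] row [-0.     0.    -0.009  0.001 -0.002  0.001] from [0.6451 0.1859 0.0762] yaw -16.81
t 15.82 leg az 74.9 gap mm -7.7 lat -0.0 z 0.0762 | F tool [ 1.4 -0.   0.6] M [ 0.06 -0.03 -0.15] q7 -0.53 g 20.2
```

Request:
play_rows(commands=[0,0,-0.008,0,0,0,15,0,0,-0.014,0,0,0,15,0,0,-0.014,0,0,0,15])

```text
time_s: 16.07
eef_pos: [0.6447, 0.1832, 0.0767]
ee_rot: [0.7, -0.699, 0.103, -0.104]
contact_force: [2.5, 2.6, 0.3]
gripper_width: 0.238
```

```bash
python3 st.py 75 -.016 .0762
```

```text
target [0.6429 0.1779] row [-0.001  0.002 -0.023 -0.001 -0.002  0.002] from [0.6447 0.1832 0.0767] yaw -16.79
t 16.07 leg az 74.9 gap mm -10.3 lat 0.3 z 0.0767 | F tool [ 1.6 -0.3  3.2] M [ 0.66 -0.04 -0.32] q7 -0.53 g 20.3
```

Request:
play_rows(commands=[0,0,-0.01,0,0,0,15,0,0,-0.016,0,0,0,15,0,0,-0.016,0,0,0,15])

```text
time_s: 16.32
eef_pos: [0.6444, 0.1813, 0.0774]
ee_rot: [0.701, -0.698, 0.102, -0.104]
contact_force: [3.6, 2.4, 0.1]
gripper_width: 0.235
```

```bash
python3 st.py 75 -.016 .0762
```

```text
target [0.6429 0.1779] row [-0.002  0.005 -0.015 -0.005 -0.001  0.004] from [0.6444 0.1813 0.0774] yaw -16.75
t 16.32 leg az 75.0 gap mm -12.3 lat 0.5 z 0.0774 | F tool [ 2.8 -0.1  3.3] M [ 1.08  0.   -0.31] q7 -0.52 g 20.0
```

Request:
play_rows(commands=[-0.001,0.003,-0.01,-0.004,0,0.003,15,-0.001,0.003,-0.02,-0.004,0,0.003,15,-0.001,0.003,-0.024,-0.004,0,0.003,15,-0.001,0.003,-0.024,-0.004,0,0.003,15])

```text
time_s: 16.65
eef_pos: [0.6435, 0.1774, 0.0774]
ee_rot: [0.701, -0.698, 0.101, -0.104]
contact_force: [3.5, 3.2, 0.0]
gripper_width: 0.239
```

```bash
python3 st.py 75 -.020 .0764
```

```text
target [0.6418 0.174 ] row [-0.002  0.004 -0.015 -0.005  0.     0.004] from [0.6435 0.1774 0.0774] yaw -16.68
t 16.65 leg az 75.0 gap mm -16.3 lat 0.7 z 0.0774 | F tool [2.4 0.  4. ] M [ 1.01  0.02 -0.39] q7 -0.52 g 20.4
```

Request:
play_rows(commands=[0.001,0.002,-0.01,-0.004,0,0.003,15,0.001,0.002,-0.02,-0.004,0,0.003,15,0.001,0.002,-0.028,-0.004,0,0.003,15,0.001,0.002,-0.028,-0.004,0,0.003,15])

```text
time_s: 16.98
eef_pos: [0.6408, 0.1673, 0.0763]
ee_rot: [-0.698, 0.701, -0.104, 0.103]
contact_force: [-0.4, -4.7, -0.7]
gripper_width: 0.237
```

```bash
python3 st.py 75 -.024 .0764
```

```text
target [0.6408 0.1701] row [-0.003 -0.     0.011  0.005 -0.001 -0.001] from [0.6408 0.1673 0.0763] yaw -16.77
t 16.98 leg az 74.9 gap mm -26.8 lat 0.7 z 0.0763 | F tool [ 1.   0.7 -4.6] M [-1.   -0.04 -0.19] q7 -0.51 g 20.3
```

Request:
play_rows(commands=[0,0,-0.006,0,0,0,15,0,0,-0.012,0,0,0,15,0,0,-0.012,0,0,0,15])

```text
time_s: 17.23
eef_pos: [0.6393, 0.1637, 0.0761]
ee_rot: [-0.698, 0.701, -0.104, 0.103]
contact_force: [0.2, -0.1, -0.0]
gripper_width: 0.237
```

```bash
python3 st.py 75 -.032 .0764
```

```text
target [0.6387 0.1624] row [-0.001 -0.001 -0.006  0.005 -0.003 -0.002] from [0.6393 0.1637 0.0761] yaw -16.82
t 17.23 leg az 74.9 gap mm -30.6 lat 0.2 z 0.0761 | F tool [ 0.2  0.  -0. ] M [-0.05  0.01  0.03] q7 -0.5 g 20.3
```

Request:
play_rows(commands=[0,0,-0.003,0,0,0,15,0,0,-0.006,0,0,0,15,0,0,-0.006,0,0,0,15])

```text
time_s: 17.48
eef_pos: [0.6392, 0.1631, 0.0763]
ee_rot: [-0.699, 0.701, -0.104, 0.103]
contact_force: [1.0, 2.4, -0.3]
gripper_width: 0.234
```

```bash
python3 st.py 75 -.032 .0764; python3 pic.py e1 180 200 280 280 180 130 260 210; python3 - <<'E'
from h import *
s,t=load("side_e1.npz"),load("top_e1.npz")
a=cv2.resize(s["img"][225:255,205:235],None,fx=13,fy=13,interpolation=cv2.INTER_NEAREST)
b=cv2.resize(t["img"][165:195,212:242],None,fx=13,fy=13,interpolation=cv2.INTER_NEAREST)
cv2.imwrite("pics/e1z.png",np.hstack([a,b]))
E
```

```text
target [0.6387 0.1624] row [-0.001 -0.    -0.003  0.004 -0.002 -0.002] from [0.6392 0.1631 0.0763] yaw -16.79
t 17.48 leg az 74.9 gap mm -31.2 lat 0.2 z 0.0763 | F tool [0.2 0.3 2.5] M [ 0.35 -0.05 -0.15] q7 -0.5 g 20.0
17.5833 [0.6391 0.163  0.0763]
```

View pics/e1z.png

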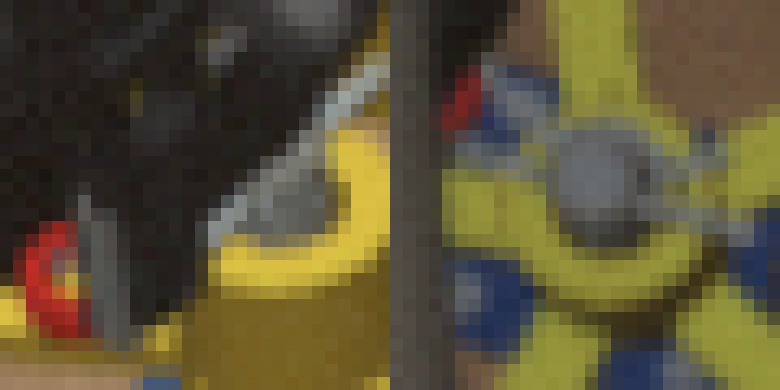

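View pics/e1.png

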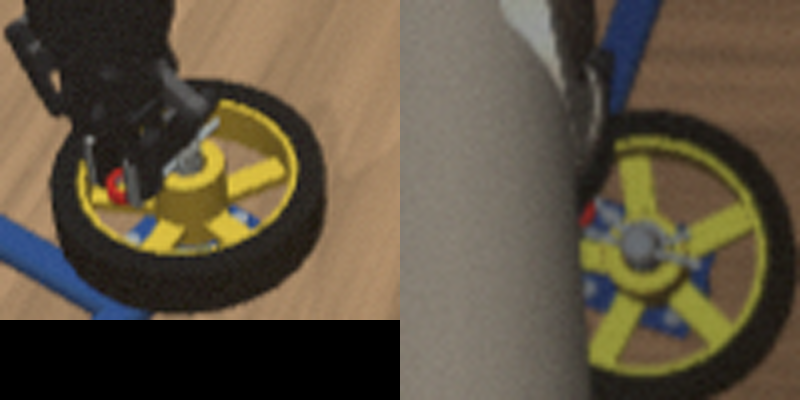

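```bash
python3 - <<'E'
from h import *
t=load("top_e1.npz"); T=onplane(t,238.8,182.2,.095)-[.619,.125,.095]; print(T,np.hypot(*T[:2]),np.degrees(np.arctan2(-T[1],-T[0])))
i=t["img"][150:205,205:260]; cv2.imwrite("pics/e1t.png",cv2.resize(i,None,fx=10,fy=10,interpolation=cv2.INTER_CUBIC))
E
```

```text
[-7.79883410e-03 -2.96590587e-02 -2.77555756e-17] 0.03066727210385826 75.26760556302408
```

View pics/e1t.png

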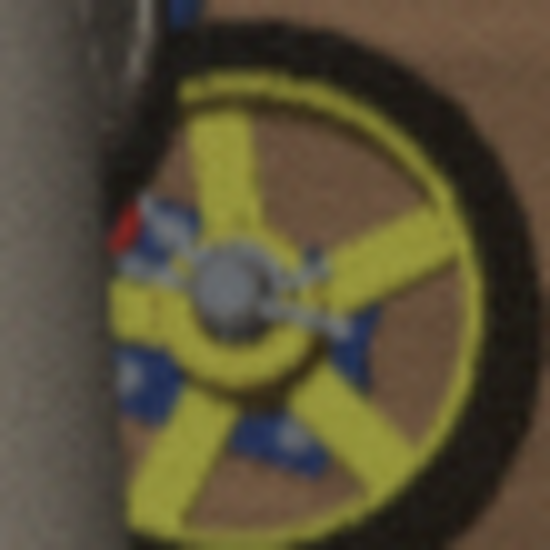

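Request:
play_rows(commands=[0,0,0.002,0,0,0,34,0,0,0.002,0,0,0,34,0,0,0.002,0,0,0,34,0,0,0.002,0,0,0,34])

```text
time_s: 17.92
eef_pos: [0.6391, 0.1632, 0.0761]
ee_rot: [-0.698, 0.701, -0.104, 0.102]
contact_force: [-0.1, 0.5, -0.5]
gripper_width: 0.397
```

```bash
python3 st.py 75 -.0306 .0764
```

```text
target [0.6391 0.1638] row [-0.001 -0.001  0.002  0.005 -0.002 -0.002] from [0.6391 0.1632 0.0761] yaw -16.79
t 17.92 leg az 74.9 gap mm -31.2 lat 0.1 z 0.0761 | F tool [-0.2  0.5  0.5] M [-0.02 -0.07  0.02] q7 -0.5 g 33.9
```

Free of contact; rise and back away to the left for a clear look.

Request:
play_rows(commands=[0,-0.05,0,0,0,0,34,0,-0.15,0,0,0,0,34,0,-0.3,0,0,0,0,34,0,-0.45,0,0,0,0,34,-0.2,-0.5,0.3,0,0,0,34,-0.5,-0.5,0.6,0,0,0,34,-0.9,-0.5,0.8,0,0,0,34,-0.9,-0.5,0.8,0,0,0,34,-0.9,-0.5,0.8,0,0,0,34,-0.9,-0.5,0.8,0,0,0,34])

```text
time_s: 18.75
eef_pos: [0.5119, 0.3776, 0.2009]
ee_rot: [-0.698, 0.701, -0.104, 0.103]
contact_force: [1.1, 0.3, 0.0]
gripper_width: 0.399
```

```bash
python3 pic.py f1 160 170 310 300 180 130 280 220; python3 - <<'E'
from h import *
s,t=load("side_f1.npz"),load("top_f1.npz")
a=cv2.resize(s["img"][215:260,200:245],None,fx=9,fy=9,interpolation=cv2.INTER_CUBIC)
b=cv2.resize(t["img"][160:205,205:250],None,fx=9,fy=9,interpolation=cv2.INTER_CUBIC)
cv2.imwrite("pics/f1z.png",np.hstack([a,b]))
s0,t0=load("side0.npz"),load("top0.npz")
cv2.imwrite("pics/f1full.png",t["img"])
for n,c,c0,bx in(("jar",t,t0,(380,135,420,175)),("oil",t,t0,(275,98,312,148)),("wrench",t,t0,(395,228,430,292))):
    a,b_,d,e=bx; print(n,np.abs(c["img"][b_:e,a:d].astype(int)-c0["img"][b_:e,a:d]).mean())
for n,(c) in(("side",s),("top",t)):
    hsv=cv2.cvtColor(c["img"],cv2.COLOR_BGR2HSV); m=cv2.inRange(hsv,(0,150,80),(6,255,255)); k,_,st,ce=cv2.connectedComponentsWithStats(m)
    for i in range(1,k):
        if st[i,4]>=12 and 190<ce[i][0]<260 and 140<ce[i][1]<280:
            C=onplane(c,*ce[i],.0985); d=C-[.619,.125,.0985]; a=np.radians(74.9); print(n,st[i],ce[i],"coil rel axle: along",d[:2]@[np.cos(a),np.sin(a)],"across",d[:2]@[np.sin(a),-np.cos(a)])
E
python3 hub.py side_f1.npz .087; python3 hub.py top_f1.npz .087
```

```text
18.85 [0.5059 0.3862 0.2007]
jar 2.4147916666666664
oil 2.3857657657657656
wrench 2.2983630952380953
top [211 167   8   7  31] [214.64516129 170.03225806] coil rel axle: along 0.03898759593545887 across 0.012456182676815288
0 [nan nan nan] ((0.0, 0.0), 0.0)
112 [0.61235349 0.12427637 0.08761073] ((6160.3798828125, 1244.5533447265625), 220.53518676757812)
ellipse ((228.28085327148438, 180.64547729492188), (16.195091247558594, 16.433446884155273), 157.44020080566406) [0.61617435 0.12386327 0.087     ]hub.py:6: RuntimeWarning: Mean of empty slice.
  mm=m&(D<.035)&(abs(P[...,2]-zt)<.006); q=P[mm]; print(len(q),q.mean(0),cv2.minEnclosingCircle((q[:,:2]*1e4).astype(np.float32)))
  ret = um.true_divide(
Traceback (most recent call last):
  File "hub.py", line 8, in <module>
    el=cv2.fitEllipse(cv2.convexHull(pts)); print("ellipse",el, onplane(c,*el[0],zt))
cv2.error: OpenCV(4.12.0) /io/opencv/modules/imgproc/src/shapedescr.cpp:356: error: (-215:Assertion failed) n >= 0 && (depth == CV_32F || depth == CV_32S) in function 'fitEllipseNoDirect'
```

View pics/f1z.png

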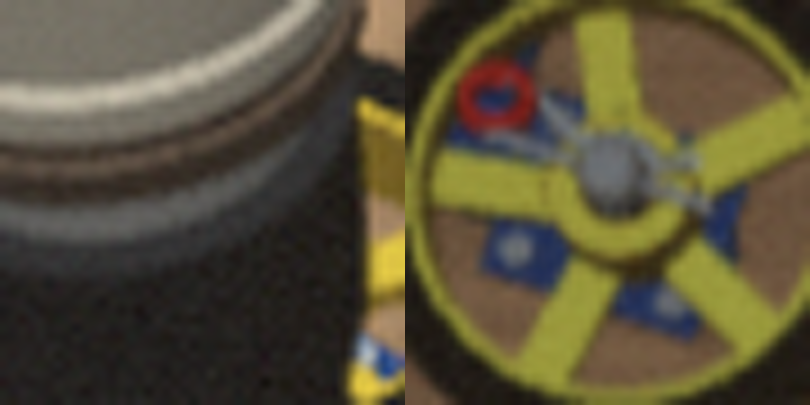

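View pics/f1full.png

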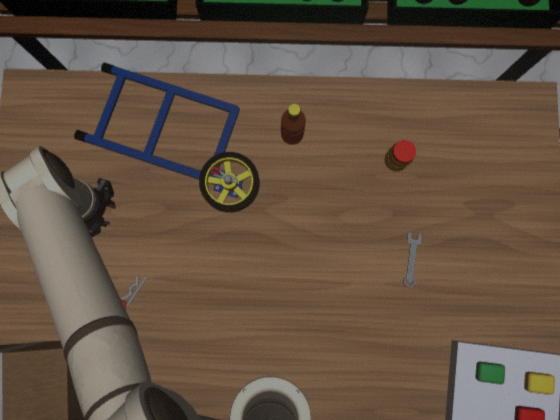

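```bash
python3 g.py .35 .38 .2 -5
```

```text
row [-0.592  0.007 -0.196 -0.002 -0.245 -0.008] from [0.5059 0.3862 0.2007] yaw -16.03
18.85 q [-0.76  0.45  0.09  1.61 -0.05  1.08 -0.93] F [-0.4   1.12 -0.95] M [ 0.004  0.007 -0.001] g 34.2
```

Request:
play_rows(commands=[-0.2,0,-0.07,0,-0.2,0,34,-0.4,0,-0.14,0,-0.25,0,34,-0.59,0,-0.2,0,-0.25,0,34,-0.59,0,-0.2,0,-0.25,0,34,-0.59,0,-0.2,0,-0.25,0,34,-0.59,0,-0.2,0,-0.25,0,34])

```text
time_s: 19.35
eef_pos: [0.3484, 0.3792, 0.2028]
ee_rot: [0.708, -0.705, 0.03, -0.026]
contact_force: [0.5, -0.0, 0.9]
gripper_width: 0.398
```

```bash
python3 pic.py f2 185 200 275 280 180 130 280 220; python3 - <<'E'
from h import *
s=load("side_f2.npz")
cv2.imwrite("pics/f2z.png",cv2.resize(s["img"][215:270,195:255],None,fx=10,fy=10,interpolation=cv2.INTER_CUBIC))
a=np.radians(74.9);u=np.array([np.cos(a),np.sin(a),0]);n=np.array([np.sin(a),-np.cos(a),0]);A=np.array([.619,.125,.095])
print("expected coil",proj(s,A+.04*u+.0095*n+[0,0,.0025]),"tip",proj(s,A-.0325*u))
hsv=cv2.cvtColor(s["img"],cv2.COLOR_BGR2HSV); m=cv2.inRange(hsv,(0,150,80),(6,255,255)); m[:,:195]=0;m[:215]=0;m[270:]=0;m[:,255:]=0
v,w=np.nonzero(m); print("coil seen",w.mean() ,v.mean(),len(v))
E
python3 hub.py side_f2.npz .087
```

```text
19.45 [0.3516 0.3789 0.2027]
expected coil [211.5973252  245.93131271] tip [234.369816  229.4627133]
coil seen 210.0566037735849 247.9433962264151 53
126 [0.6119597  0.12983164 0.08689159] ((6195.3310546875, 1249.080810546875), 233.27969360351562)
ellipse ((226.48727416992188, 240.8948516845703), (14.977560997009277, 19.217741012573242), 81.18543243408203) [0.61738588 0.12701642 0.087     ]
```

View pics/f2z.png

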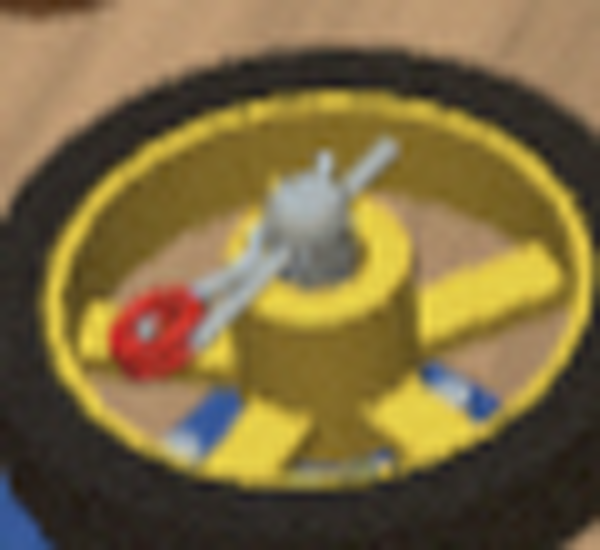

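```bash
python3 - <<'E'
from h import *
s,t=load("side_f2.npz"),load("top_f2.npz")
a=np.radians(74.9);u=np.array([np.cos(a),np.sin(a),0]);n=np.array([np.sin(a),-np.cos(a),0]);A=np.array([.619,.125,0])
for nm,c in(("side",s),("top",t)):
    hsv=cv2.cvtColor(c["img"],cv2.COLOR_BGR2HSV); m=(cv2.inRange(hsv,(0,110,60),(8,255,255))|cv2.inRange(hsv,(172,110,60),(180,255,255)))>0
    P=cloud(c)-A; near=(np.hypot(P[...,0],P[...,1])<.07)&(P[...,2]>.07)&(P[...,2]<.13)
    q=P[m&near]; L=np.c_[q@u,q@n,q[:,2]]*1e3
    print(nm,len(L),L.mean(0).round(1)); 
    c0=np.c_[L[:,0],L[:,1],np.ones(len(L))]; k=np.linalg.lstsq(c0,L[:,2],rcond=None)[0]; print("plane slope along, across (deg)",np.degrees(np.arctan(k[:2])), "range",L.min(0),L.max(0))
    g=(hsv[...,1]<70)&near; q=P[g]; L=np.c_[q@u,q@n,q[:,2]]*1e3; L=L[(abs(L[:,0])>14)|(abs(L[:,1])>14)]
    L=L[np.argsort(L[:,0])]; print(L.round(0).astype(int).tolist())
E
```

```text
side 60 [42.3 12.4 92.4]
plane slope along, across (deg) [ -6.80373968 -18.28369159] range [30.00003674  1.85261042 85.28928821] [53.26307133 22.4939896  98.71426271]
[[-70, 0, 80], [-69, -7, 80], [-68, -10, 79], [-68, 11, 82], [-68, 8, 80], [-68, 1, 84], [-67, 13, 82], [-67, -5, 81], [-67, -5, 84], [-67, 4, 83], [-67, 4, 80], [-67, -14, 83], [-67, 19, 79], [-67, -14, 80], [-67, -17, 81], [-66, -9, 80], [-66, 12, 80], [-66, 0, 79], [-66, 9, 82], [-65, 6, 80], [-65, -4, 82], [-65, -18, 80], [-65, 14, 79], [-64, 19, 81], [-63, -14, 82], [-63, 25, 82], [-63, -23, 83], [-63, -8, 82], [-62, -29, 81], [-62, -23, 81], [-62, 21, 82], [-62, 24, 80], [-62, 30, 80], [-62, -33, 80], [-61, 32, 80], [-61, 26, 80], [-60, -25, 80], [-60, 35, 80], [-59, -29, 83], [-59, -29, 80], [-59, 37, 80], [-58, -32, 83], [-58, -35, 81], [-58, -32, 80], [-58, 30, 81], [-57, 33, 79], [-57, -36, 79], [-56, 41, 80], [-56, 38, 82], [-55, -40, 83], [-55, 43, 83], [-55, -43, 81], [-54, 43, 80], [-54, -44, 79], [-54, -41, 81], [-53, 42, 78], [-53, 45, 83], [-53, 36, 81], [-52, -39, 81], [-52, 44, 82], [-51, -46, 80], [-
[... 3717 characters left out ...]
[8, -21, 78], [13, 67, 80], [15, 12, 85], [15, 7, 94], [16, 1, 95], [16, 9, 94], [18, 7, 90], [18, 0, 94], [18, 5, 83], [19, 9, 91], [19, 3, 93], [20, 12, 87], [21, -1, 95], [21, 9, 90], [22, 2, 92], [22, 11, 91], [22, -2, 99], [23, 14, 88], [24, 1, 94], [26, 13, 88], [26, 15, 92], [27, 1, 91], [28, 4, 88], [29, 63, 79], [29, 6, 91], [29, 0, 95], [30, 2, 94], [32, -1, 92], [32, 2, 94], [34, -60, 81], [36, 1, 91], [38, 0, 93], [40, -57, 83], [40, 0, 92], [42, -54, 79], [44, 52, 82], [48, -50, 79], [49, -46, 82], [51, 47, 81], [53, 43, 82], [53, 42, 75], [53, -43, 79], [57, -40, 82], [59, 36, 83], [62, -22, 85], [62, 27, 78], [63, 21, 80], [63, 30, 79], [65, 20, 83], [67, -9, 82], [69, 4, 74]]
```

```bash
python3 - <<'E'
from plant import bot
print(bot.job_done(), bot.get_obs()["time_s"])
E
```

```text
the job is handed in; nothing more can be done
the job is handed in; nothing more can be done
```

The wheel is down on the axle's shoulder and the R-clip is through the cross hole with its bow sprung over the axle. I handed the job in at about 19.5 s of the 72 s allowed.

- **Wheel:** It slid on without jamming and seated with the hand at the height expected for the shoulder (0.034 m). Its hub top then measured 87 mm above the counter, as it should.
- **Clip:** I used the smaller clip. The leg went straight into the hole at about 75° from the x axis with no sideways force, so I did not need to search for the hole. The push read at most about 4 N, then reversed as the bow sprang shut. A last light push met the stop at 2.5 N. These are readings of the net force at the wrist; the 36 N sum of contact forces cannot be read directly.
- **Last look:** The coil was about 40 mm from the axle's axis and the leg tip about 31 mm beyond it, against 40 mm and 32.5 mm given. The bow was round the axle. The wrench, jar and bottle looked unchanged in the top view, and the robot was touching nothing.

**Checks that disagreed:**
- **Clip not level:** After release the clip sagged in the loose hole, tipping about 7° down at the coil and rolling about 18°, and the bow seemed to rest on the hub's top face. I left it because the sprung bow exerts no force at home to hold it level.
- **Fingertip height:** The fingertips stood 20–31 mm behind the reported tool point, not 8 mm ahead of it as stated. My first grasp closed above the hub because of this; I measured the offset from the pictures and corrected for it.

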